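# Square the caddy to the counter rail and fill it

### The job

On the coffee counter, slide the three-cell wooden caddy (push it at one end and the other; never lift it) until its whole long far side lies flush against the low metal rail. Then stand the two slim steel tins upright in its two empty cells, one in each, setting them down rather than dropping them. Leave the caddy flush against the rail with its little sugar pot still in it, and leave everything else where it stands.

Things in the scene. Friction and masses are not known exactly. Their poses are not given: they have to be found in the camera images.
- rail: Straight aluminium bar fixed on the counter beyond the caddy: 360 mm long (y), 12 mm thick, 28 mm high, a 34 mm high post behind it near each end. Origin: on the counter, at the middle of the face towards the robot (x = 0 is that face); x points away from the robot, z up. Position and yaw (within 0.2 rad) vary. Between its posts, nothing stands within 30 mm behind it.
- caddy: Loose open box of pale wood, 0.45 kg, 70 (x) x 200 (y) x 40 mm high; walls, floor, dividers 4 mm. Three cells along y, each 62 x 61 mm, centred at y = -65, 0, +65 mm; the +y cell holds the sugar pot. Origin: centre of underside; x points to the far long side, which goes against the rail. Starts 35 mm or more short of the rail, up to 0.35 rad askew; slides under a few newtons.
- caddy_back_left (a point): Left (+y) end of the caddy's far long side: the point at x = +35, y = +100 mm of the caddy, 20 mm above its underside. Axes as the caddy's.
- caddy_back_right (a point): Right (-y) end of the caddy's far long side: the point at x = +35, y = -100 mm of the caddy, 20 mm above its underside. Axes as the caddy's.
- tin_a_mid (a point): Slim round steel tin with a dark steel lid, 48 mm diameter, 85 mm tall, about 0.22 kg, standing upright on the counter to the side of the caddy. The point is its centre, half-way up (42.5 mm above its base); z is its long axis. Standing in a cell its base is 4 mm above the counter.
- tin_b_mid (a point): The second tin, identical to the first: 48 mm diameter, 85 mm tall, about 0.22 kg, standing to a side of the caddy. The point is its centre, half-way up (42.5 mm above its base); z is its long axis.
- pot_mid (a point): Small white sugar pot with a wooden lid, 48 mm diameter, 51 mm tall plus a 10 mm knob, standing loose in the caddy's +y cell and staying there. The point is 25.5 mm above its base; z is its axis.
- mug: Bystander: white mug, 76 mm diameter, 85 mm tall, handle on its +y side. Origin: centre of its underside. It stands to a side of the caddy, as the tins do; leave it.
- jug: Bystander: open steel milk jug, 76 mm diameter, 85 mm tall, wider than the tins and with a handle on its +y side. Origin: centre of its underside. It stands to a side of the caddy, as the tins do; leave it.
- spoon: Bystander: steel teaspoon, 130 mm long, lying flat on the counter at the right edge of the work area, beyond the tins, mug and jug. Leave it.
- canister: Bystander: wide white canister, 90 mm diameter, 110 mm tall, well behind the rail. Origin: centre of its underside. Leave it.
- tumbler: Bystander: glass tumbler, 72 mm diameter, 90 mm tall, well behind the rail. Origin: centre of its underside. Leave it.
- cup: Bystander: low grey cup, 72 mm diameter, 60 mm tall, at the right near the robot. Origin: centre of its underside. Leave it.
- stirrers: Bystander: closed cardboard box, 50 x 100 x 35 mm, at the left near the robot. Origin: centre of its underside. Leave it.
Not all that is in view belongs to the job. What is shaped like the part that bears tin_b_mid but green is not meant.

How it is judged:
By the outcome, as a careful person would: the job done as asked, in the order asked, and still so for the second after the job is handed in, with the robot touching nothing.
It also fails if it takes over 72 s, if anything falls off the work surface, if the arm or the gripper's body presses on something with over 40 N, if the wrist force passes 120 N, or if a joint passes its speed limit or range.

### The arm

A 6-joint arm with a two-finger parallel gripper is mounted at the origin on the work surface. World frame = base frame: x ahead of the robot, y to its left, z up, the work surface at z = 0. Lengths are in m, angles in degrees, forces in N, time in s.
With the tool pointing down it reaches from about 0.3 to 0.75 m from the base axis. Payload 8.5 kg.
Tool frame: the origin (TCP) lies midway between the tips of the shut fingers; the grasp point (between the pads) lies behind it (grasp_offset is the z of the grasp point in the tool frame, in m); z points along the fingers, y is the direction in which the jaws open and shut (so a half turn about z gives the same grasp; the last joint's range is limited). The gripper opens to 85 mm and grips with 20 to 120 N. Pads are 22 mm wide; open, the fingers measure 114 mm over their backs; the gripper's body (76 mm by 85 mm) begins 54 mm behind the grasp point. The pads swing forward as they close: fully open they stand 13 mm farther back than shut.
Start: joints at [-87.794, 21.807, 74.336, -0, 83.858, -12.336], TCP at [0.138, -0.532, 0.203] pointing down, gripper open.
Joint ranges: [-178.18, 178.18], [-50.72, 133.34], [12.68, 142.11], [-81.47, 261.47], [9.98, 163.14], [-165.26, 165.26]. Speed limits (degrees/s): [136.94, 136.94, 180, 180, 180, 180].

### API

Orientations are given as a 3x3 rotation matrix whose columns are the frame's x, y, z axes.
In Python, from rig import * gives the robot as it stands.
- The arm moves only by the shell command python3 -m pendant 'ROWS' [FORCE]. ROWS is JSON, one flat list of numbers, 7 for each row, row after row: the finger opening in mm, from 0 to 85.4, then the shift along the tool's x, y, z in units of 50 mm (1.0 is 50 mm), then the turn, a rotation vector about the tool's x, y, z in units of 8 degrees (1.0 is 8 degrees). In form: [hand, dx, dy, dz, wx, wy, wz, hand, dx, dy, dz, wx, wy, wz, ...]. A call has 1 to 12 rows; each row shifts and turns the commanded pose from where the row before left it, along the tool's axes as they then stand; what a row does not reach is not made up. A row lasts 1/10 s, in which the tool goes at most 50 mm and 8.59 degrees, less where a joint would pass 70% of its speed; a pose out of reach is approached as far as the arm can. A call is refused whole if a number of a shift passes 1 or a number of a turn 1, either way. A call with a gripper value outside its range is refused whole. The fingers move at their own pace and stop on an object; FORCE is the grip in N (left out, the last holds). Time passes only in rows, so rows that do not move let the fingers close. It gives the time, the measured TCP pose, the force and the opening at its end, in the units of the state.
- observe(): the state, without advancing time (a new reading comes with each control period).
- get_image(name): name is "scene" or "top" or "wrist"; returns a dict with "frame" (400x640x3 uint8, red, green, blue), "depth" (400x640 float32, m along the optical axis (not along the pixel's ray), 0 where there is no reading), "K" (3x3 intrinsics, pixels), "rvec" (rotation vector, rad) and "tvec" (3), from world to camera coordinates, as OpenCV has them. Camera axes: x right, y down, z forward; pixel columns grow to the right and rows downward; lengths in m; the calibration is good to about 2 mm. A picture is of the moment at which its call begins.
- close_job(): hands the job in, once; it reports no verdict.
The state is a dict: "time_s": time; "q": joint angles; "qvel": joint speeds; "joint_efforts": joint torques, N m; "position": TCP position; "tool_rot": TCP orientation; "ft_force": force on the tool from outside, world axes, zero at the start; "wrist_torque": the same for the moment, N m; "grip_width": finger opening in m.
Only numpy, scipy, OpenCV 4.12 (cv2) and the standard library are available. Lean on these libraries where they do the work, as an engineer would, in place of code of your own. Each camera call takes 0.05 s, during which the arm holds its last target.

## Working session

There is one attempt and no reset: what is moved stays moved. The work goes in short steps, Python scripts to look and compute and a shell command to move; the robot and the scene stay as the last step left them, time stands still between calls to the robot, and variables do not carry over. Pictures are saved under pics/ and viewed, and the job is handed in when it is done.

```bash
ls; mkdir -p pics; cat > h.py <<'E'
from rig import *
import numpy as np, cv2
def grab(n,f):
    d=get_image(n); cv2.imwrite('pics/'+f,cv2.cvtColor(d['frame'],cv2.COLOR_RGB2BGR)); np.savez('pics/'+f+'.npz',**d); return d
def world(d):
    K=d['K'];R=cv2.Rodrigues(np.array(d['rvec'],float))[0];t=np.array(d['tvec'],float).ravel()
    z=d['depth'];h,w=z.shape;u,v=np.meshgrid(np.arange(w),np.arange(h))
    P=np.stack([(u-K[0,2])/K[0,0]*z,(v-K[1,2])/K[1,1]*z,z],-1)
    W=(P-t)@R; W[z<=0]=np.nan
    return W
E
python3 - <<'E'
from h import *
s=observe();print(s)
for n in("scene","top"):
    d=grab(n,n+'0.png');print(n,-cv2.Rodrigues(np.array(d['rvec'],float))[0].T@np.array(d['tvec']).ravel(), d['K'][0,0])
E
```

```text
pics
{'time_s': 0.0, 'q': array([-8.77950162e+01,  2.18425366e+01,  7.43886086e+01, -3.79650833e-04,
        8.38576323e+01, -1.23349250e+01]), 'qvel': array([-0.03612457,  0.04354546,  0.05857024, -0.01130762, -0.04910796,
        0.02829708]), 'joint_efforts': array([ 7.62952313e-04, -4.48455906e+01, -2.31274295e+01, -1.27955154e-04,
        4.79503840e-03,  7.94259336e-06]), 'position': array([ 0.13806961, -0.53201834,  0.20217463]), 'tool_rot': array([[ 9.67972837e-01,  2.51054938e-01, -6.61982242e-05],
       [ 2.51054737e-01, -9.67971654e-01,  1.54805747e-03],
       [ 3.24569469e-04, -1.51509696e-03, -9.99998800e-01]]), 'ft_force': array([-0.38227103, -0.46398266,  0.16814174]), 'wrist_torque': array([ 0.04364036,  0.0368701 , -0.04262519]), 'grip_width': 0.08530314157091454}
scene [1.14836386 0.05693568 0.8956448 ] 372.3718046582892
top [ 0.33696333 -0.00711188  1.52930496] 434.2388868255103
```

View pics/scene0.png

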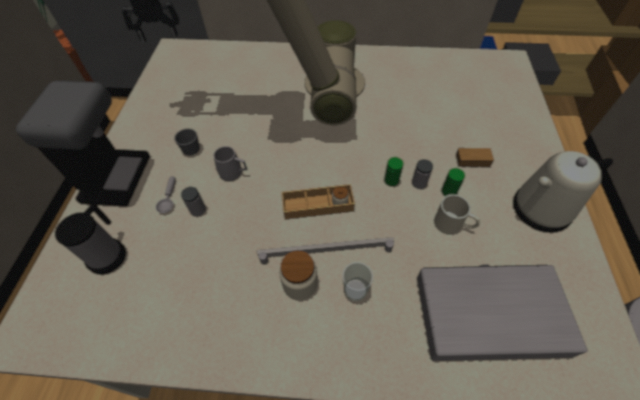

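View pics/top0.png

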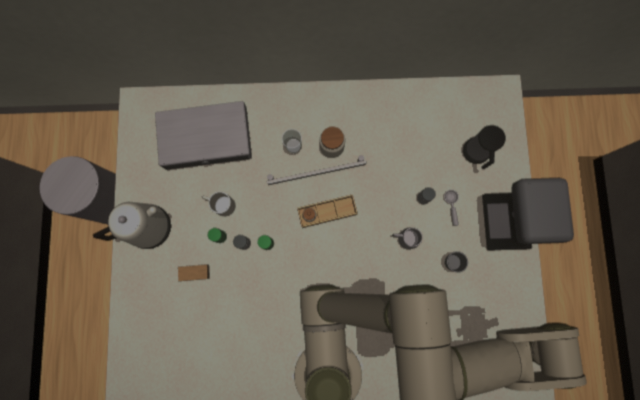

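The pictures show the caddy at top px (327,211), with the pot at its left end, and the rail from (268,181) to (364,160). The steel tins are at (427,196) and (241,242). The second one stands between the green ones at (216,235) and (265,242). Next I'll measure these.

```bash
python3 - <<'E'
from h import *
for n in('top','scene'):
    d=dict(np.load(f'pics/{n}0.png.npz'));W=world(d)
    print(n,'table z',np.nanmedian(W[255:275,300:340,2]) if n=='top' else np.nanmedian(W[280:300,200:240,2]))
    if n=='top': rg={'tinR':(427,196,14),'tinL':(241,242,11),'gr1':(216,235,11),'gr2':(265,242,11),'mug':(222,205,16),'jug':(409,239,18),'pot':(309,215,8),'cup':(455,262,14)}
    else: rg={'tinR':(193,200,16),'tinL':(423,173,14),'gr1':(454,181,14),'gr2':(394,171,14),'pot':(340,194,9),'mug':(453,213,18),'jug':(229,164,16)}
    for k,(u,v,r) in rg.items():
        w=W[v-r:v+r+1,u-r:u+r+1].reshape(-1,3);w=w[w[:,2]>0.02]
        zt=np.percentile(w[:,2],90);t=w[w[:,2]>zt-0.008]
        c,rad=cv2.minEnclosingCircle(t[:,:2].astype(np.float32))
        print(k,'ztop %.3f'%zt,'mean',t[:,:2].mean(0).round(3),'circ',np.round(c,3),'r %.3f'%rad,'bbox',t.min(0).round(3)[:2],t.max(0).round(3)[:2])
    u0,v0,u1,v1=(296,190,360,230) if n=='top' else (278,180,360,222)
    w=W[v0:v1,u0:u1].reshape(-1,3);w=w[(w[:,2]>0.03)&(w[:,2]<0.046)]
    print('caddy',cv2.minAreaRect(w[:,:2].astype(np.float32)),len(w))
    u0,v0,u1,v1=(260,150,372,188) if n=='top' else (250,230,402,266)
    w=W[v0:v1,u0:u1].reshape(-1,3);w=w[(w[:,2]>0.02)&(w[:,2]<0.04)]
    print('rail',cv2.minAreaRect(w[:,:2].astype(np.float32)),len(w))
d=dict(np.load('pics/top0.png.npz'));f=cv2.cvtColor(d['frame'],cv2.COLOR_RGB2BGR)
cv2.imwrite('pics/c1.png',cv2.resize(f[145:275,195:470],None,fx=2.9,fy=2.9,interpolation=cv2.INTER_CUBIC))
E
```

```text
top table z -0.0004689743381535559
tinR ztop 0.088 mean [ 0.592 -0.357] circ [ 0.592 -0.357] r 0.023 bbox [ 0.569 -0.38 ] [ 0.615 -0.336]
tinL ztop 0.088 mean [0.452 0.281] circ [0.452 0.281] r 0.023 bbox [0.431 0.259] [0.475 0.303]
gr1 ztop 0.088 mean [0.477 0.366] circ [0.478 0.365] r 0.024 bbox [0.457 0.343] [0.498 0.386]
gr2 ztop 0.088 mean [0.448 0.2  ] circ [0.448 0.199] r 0.023 bbox [0.426 0.176] [0.469 0.222]
mug ztop 0.085 mean [0.586 0.349] circ [0.588 0.356] r 0.044 bbox [0.549 0.313] [0.623 0.397]
jug ztop 0.084 mean [ 0.448 -0.288] circ [ 0.451 -0.281] r 0.047 bbox [ 0.417 -0.327] [ 0.48  -0.235]
pot ztop 0.058 mean [0.541 0.049] circ [0.541 0.049] r 0.021 bbox [0.522 0.031] [0.56  0.069]
cup ztop 0.062 mean [ 0.364 -0.447] circ [ 0.363 -0.443] r 0.036 bbox [ 0.328 -0.478] [ 0.397 -0.408]
caddy ((0.5527136325836182, -0.013815082609653473), (0.07081025093793869, 0.20047008991241455), 12.137237548828125) 258
rail ((0.7381155490875244, 0.027792781591415405), (0.10392288863658905, 0.357001394033432), 10.049476623535156) 456
scene table z -0.000438319520996219
tinR ztop 0.086
[... 192 characters left out ...]
0.086 mean [0.485 0.362] circ [0.506 0.353] r 0.053 bbox [0.456 0.331] [0.554 0.387]
gr2 ztop 0.086 mean [0.451 0.197] circ [0.449 0.197] r 0.023 bbox [0.428 0.175] [0.472 0.218]
pot ztop 0.057 mean [0.544 0.047] circ [0.542 0.047] r 0.021 bbox [0.523 0.028] [0.561 0.067]
mug ztop 0.084 mean [0.587 0.348] circ [0.588 0.352] r 0.042 bbox [0.55 0.31] [0.625 0.389]
jug ztop 0.080 mean [ 0.457 -0.291] circ [ 0.449 -0.284] r 0.046 bbox [ 0.417 -0.328] [ 0.483 -0.239]
caddy ((0.5530139207839966, -0.015802554786205292), (0.07394887506961823, 0.19959531724452972), 11.989209175109863) 586
rail ((0.703601062297821, 0.01997239887714386), (0.03282538056373596, 0.3576492667198181), 10.35279369354248) 806
```

View pics/c1.png

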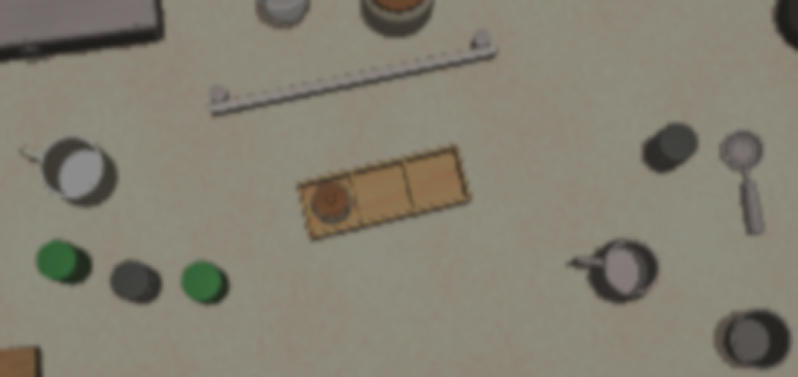

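```bash
cat >> h.py <<'E'
def railfit(d,box,zr=(0.02,0.031)):
    W=world(d);u0,v0,u1,v1=box;w=W[v0:v1,u0:u1].reshape(-1,3);w=w[(w[:,2]>zr[0])&(w[:,2]<zr[1])]
    return w
def delta(x,y,z,yaw=None):
    """tool-frame total shift in 50mm units (at current tool axes), and wz in 8deg units"""
    s=observe();R=np.array(s['tool_rot']);p=np.array(s['position'])
    dl=R.T@(np.array([x,y,z])-p)/0.05
    cur=np.degrees(np.arctan2(R[1,0],R[0,0]));
    print('t',round(s['time_s'],2),'pos',p.round(4),'yaw %.2f'%cur,'q6 %.1f'%s['q'][5],'F',np.round(s['ft_force'],1),'w %.4f'%s['grip_width'])
    tilt=R.T@np.array([0,0,-1.]); e=np.degrees(np.cross([0,0,1.],tilt))/8
    print('shift units',dl.round(3),'wxwy fix',e[:2].round(3),'wz',None if yaw is None else round((cur-yaw)/8,3))
E
python3 - <<'E'
from h import *
import rig
print([k for k in dir(rig) if not k.startswith('_')]); 
try: print(grasp_offset)
except Exception as e: print(e)
for n,box in(('top',(262,150,372,188)),('scene',(250,230,402,270))):
    d=dict(np.load(f'pics/{n}0.png.npz'));w=railfit(d,box)
    a=np.radians(10.3);X=w[:,0]*np.cos(a)+w[:,1]*np.sin(a);Y=-w[:,0]*np.sin(a)+w[:,1]*np.cos(a)
    m=np.median(X);k=abs(X-m)<.012;X,Y=X[k],Y[k];print(n,'Y',Y.min(),Y.max())
    c=(Y.min()+Y.max())/2; p=np.polyfit(Y-c,X,1);a2=a-np.arctan(p[0]);print('yaw',np.degrees(a2),'mid X',p[1], 'spread',np.percentile(X-np.polyval(p,Y-c),[3,97]))
    print('center top',[p[1]*np.cos(a)-c*np.sin(a),p[1]*np.sin(a)+c*np.cos(a)])
delta(0.475,-0.03,0.15,10.3)
E
```

```text
['MotionError', 'close_job', 'get_image', 'grasp_offset', 'observe']
-0.0187
top Y -0.28295567016940504 0.07408458298300044
yaw 10.39308881417255 mid X 0.6860960501085797 spread [-0.00593558  0.00657598]
center top [np.float64(0.6937129448184777), np.float64(0.01992292477218416)]
scene Y -0.2849833000835682 0.07266531140803624
yaw 10.288419598127454 mid X 0.6876822631803412 spread [-0.00681644  0.00543309]
center top [np.float64(0.6955817529375303), np.float64(0.018510865781869987)]
t 0.1 pos [ 0.1381 -0.5321  0.2023] yaw 14.54 q6 -12.3 F [-0.3  0.1  0.6] w 0.0852
shift units [ 9.044 -8.027  1.058] wxwy fix [-0.009 -0.002] wz 0.53
```

```bash
python3 -m pendant '[85,0.3,-0.3,0,0,0,0.53, 85,0.65,-0.68,0,0,0,0, 85,0.68,-0.7,0,0,0,0, 85,0.68,-0.7,0,0,0,0, 85,0.68,-0.7,0,0,0,0, 85,0.68,-0.7,0,0,0,0, 85,0.68,-0.7,0,0,0,0, 85,0.68,-0.7,0,0,0,0, 85,0.68,-0.7,0,0,0,0, 85,0.68,-0.7,0.2,0,0,0, 85,0.68,-0.7,0.4,0,0,0, 85,0.68,-0.7,0.4,0,0,0]'; python3 -c "
from h import *
delta(0.4768,-0.0227,0.0,10.35)"
```

```text
time_s: 1.3
position: [0.4446, -0.0719, 0.1544]
tool_rot: [[0.984, 0.179, 0.001], [0.179, -0.984, -0.0], [0.001, 0.0, -1.0]]
ft_force: [0.5, -1.3, -0.3]
grip_width: 0.085
t 1.3 pos [ 0.4446 -0.0719  0.1544] yaw 10.31 q6 55.4 F [ 0.5 -1.3 -0.3] w 0.0850
shift units [ 0.807 -0.855  3.088] wxwy fix [ 0.004 -0.005] wz -0.004
```

```bash
python3 -m pendant '[85,0.38,-0.4,0.6,0,0,0, 85,0.38,-0.4,0.6,0,0,0, 85,0,0,0.7,0,0,0, 85,0,0,0.6,0,0,0, 85,0,0,0.35,0,0,0, 85,0,0,0.15,0,0,0, 85,0,0,0,0,0,0]'; python3 -c "
from h import *
delta(0.4768,-0.0227,0.0,10.35)
grab('top','top1.png');grab('scene','scene1.png')
d=grab('wrist','wrist1.png')"
```

```text
time_s: 2.0
position: [0.4738, -0.0276, 0.0043]
tool_rot: [[0.984, 0.179, -0.002], [0.179, -0.984, 0.001], [-0.001, -0.001, -1.0]]
ft_force: [0.5, -0.5, 0.4]
grip_width: 0.0849
t 2.0 pos [ 0.4738 -0.0276  0.0043] yaw 10.29 q6 62.0 F [ 0.5 -0.5  0.4] w 0.0849
shift units [ 0.078 -0.086  0.087] wxwy fix [-0.006  0.01 ] wz -0.007
```

View pics/wrist1.png

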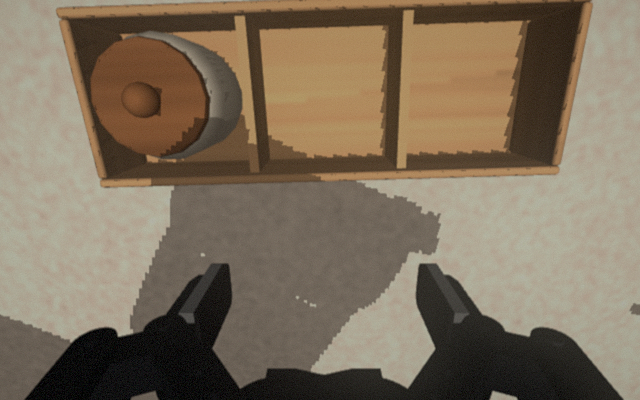

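View pics/scene1.png

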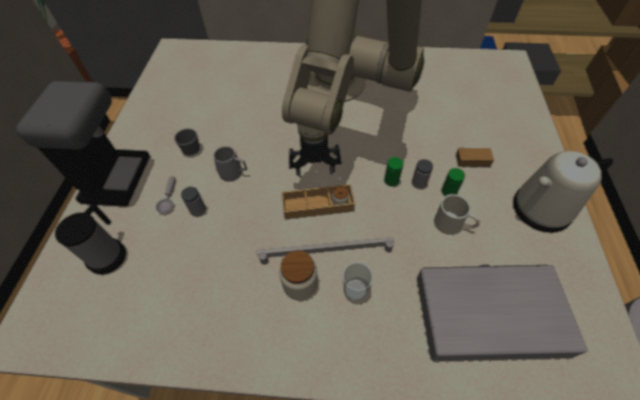

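```bash
python3 -m pendant '[85,0.25,0,0.05,0,0,0, 85,0.2,0,0,0,0,0, 85,0.1,0,0,0,0,0, 85,0.1,0,0,0,0,0, 85,0.12,0,0,0,0,0, 85,0.12,0,0,0,0,0, 85,0.12,0,0,0,0,0, 85,0.12,0,0,0,0,0, 85,0.12,0,0,0,0,0, 85,0.12,0,0,0,0,0, 85,0.12,0,0,0,0,0, 85,0.12,0,0,0,0,0]'; python3 -m pendant '[85,0.12,0,0,0,0,0, 85,0.12,0,0,0,0,0, 85,0.12,0,0,0,0,0, 85,0.12,0,0,0,0,0, 85,0.12,0,0,0,0,0, 85,0.12,0,0,0,0,0]'; python3 -c "
from h import *
s=observe();print(s['position']@np.array([.9837,.1797,0]))
delta(0.4768,-0.0227,0.0,10.35)
d=grab('wrist','wrist2.png')"
```

```text
time_s: 3.35
position: [0.5533, -0.0131, 0.0023]
tool_rot: [[0.984, 0.179, -0.001], [0.179, -0.984, 0.0], [-0.001, -0.0, -1.0]]
ft_force: [-4.3, -0.8, 2.3]
grip_width: 0.085
time_s: 3.95
position: [0.5891, -0.0067, 0.0024]
tool_rot: [[0.984, 0.179, -0.0], [0.179, -0.984, 0.0], [-0.0, -0.0, -1.0]]
ft_force: [-5.0, -1.2, 2.0]
grip_width: 0.0852
0.5782825599993947
t 3.95 pos [ 0.5891 -0.0067  0.0024] yaw 10.31 q6 67.5 F [-5.  -1.2  2. ] w 0.0852
shift units [-2.267 -0.088  0.048] wxwy fix [-0.001  0.002] wz -0.006
```

View pics/wrist2.png

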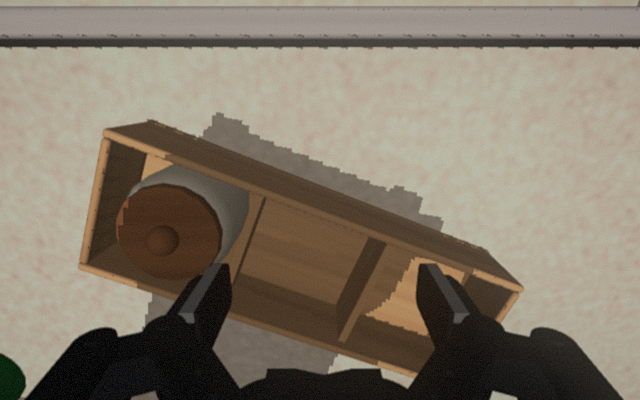

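```bash
python3 - <<'E'
from h import *
d=grab('scene','scene2.png')
f=cv2.cvtColor(d['frame'],cv2.COLOR_RGB2BGR)
cv2.imwrite('pics/s2c.png',cv2.resize(f[120:270,240:420],None,fx=4,fy=4,interpolation=cv2.INTER_CUBIC))
d=dict(np.load('pics/wrist2.png.npz'));W=world(d)
for u,v in [(105,130),(520,290),(300,200),(260,210),(350,240),(85,268),(300,340),(300,300),(450,260),(350,330),(160,240),(320,30),(215,270),(430,268),(300,180),(300,120),(130,350)]:
    print((u,v),W[v,u].round(3))
E
```

```text
(105, 130) [0.641 0.093 0.039]
(520, 290) [ 0.6   -0.099  0.041]
(300, 200) [0.625 0.011 0.037]
(260, 210) [0.61  0.03  0.021]
(350, 240) [ 0.594 -0.021  0.003]
(85, 268) [0.575 0.104 0.039]
(300, 340) [ 0.553 -0.001  0.04 ]
(300, 300) [0.556 0.002 0.013]
(450, 260) [ 0.609 -0.062  0.039]
(350, 330) [ 0.558 -0.026  0.035]
(160, 240) [0.609 0.059 0.064]
(320, 30) [0.694 0.014 0.028]
(215, 270) [0.593 0.041 0.053]
(430, 268) [ 0.609 -0.048  0.051]
(300, 180) [0.625 0.013 0.005]
(300, 120) [0.655 0.018 0.   ]
(130, 350) [0.588 0.053 0.094]
```

View pics/s2c.png

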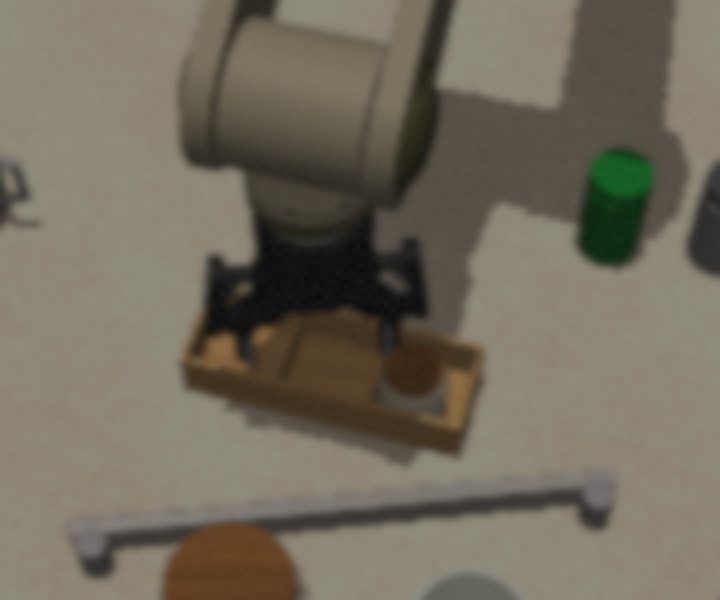

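```bash
python3 - <<'E'
from h import *
for n in ('wrist1','wrist2'):
    d=dict(np.load(f'pics/{n}.png.npz'));W=world(d)
    for u in (200,215,225,425,435,445):
        print(n,u,[(v,*(W[v,u]*1000).round(0)) for v in range(255,345,10)])
d=dict(np.load('pics/scene2.png.npz'));W=world(d)
for u,v in [(337,202),(336,206),(302,206),(301,209),(303,211),(338,199)]: print(u,v,W[v,u].round(3))
E
```

```text
wrist1 200 [(255, np.float64(451.0), np.float64(44.0), np.float64(0.0)), (265, np.float64(444.0), np.float64(44.0), np.float64(-0.0)), (275, np.float64(474.0), np.float64(27.0), np.float64(54.0)), (285, np.float64(478.0), np.float64(22.0), np.float64(67.0)), (295, np.float64(479.0), np.float64(20.0), np.float64(74.0)), (305, np.float64(479.0), np.float64(18.0), np.float64(79.0)), (315, np.float64(478.0), np.float64(16.0), np.float64(83.0)), (325, np.float64(474.0), np.float64(16.0), np.float64(84.0)), (335, np.float64(470.0), np.float64(16.0), np.float64(84.0))]
wrist1 215 [(255, np.float64(452.0), np.float64(36.0), np.float64(-1.0)), (265, np.float64(479.0), np.float64(21.0), np.float64(53.0)), (275, np.float64(479.0), np.float64(19.0), np.float64(60.0)), (285, np.float64(479.0), np.float64(17.0), np.float64(66.0)), (295, np.float64(475.0), np.float64(16.0), np.float64(67.0)), (305, np.float64(471.0), np.float64(15.0), np.float64(69.0)), (315, np.float64(468.0), np.float64(15.0), np.float64(70.0)), (325, np.float64(463.0), np.float64(14.0), np.float64(70.0)), (335, np.float64(460.0)
[... 5270 characters left out ...]
, np.float64(38.0)), (265, np.float64(589.0), np.float64(-79.0), np.float64(4.0)), (275, np.float64(607.0), np.float64(-56.0), np.float64(50.0)), (285, np.float64(610.0), np.float64(-50.0), np.float64(64.0)), (295, np.float64(610.0), np.float64(-47.0), np.float64(72.0)), (305, np.float64(609.0), np.float64(-45.0), np.float64(77.0)), (315, np.float64(606.0), np.float64(-46.0), np.float64(78.0)), (325, np.float64(603.0), np.float64(-47.0), np.float64(79.0)), (335, np.float64(599.0), np.float64(-47.0), np.float64(80.0))]
337 202 [0.593 0.042 0.081]
336 206 [0.591 0.039 0.058]
302 206 [ 0.609 -0.05   0.077]
301 209 [ 0.609 -0.054  0.061]
303 211 [ 0.61  -0.048  0.053]
338 199 [0.592 0.044 0.093]
```

The fingertips sit at z≈0.05 even though the TCP reads 0.002, so they passed over the wall and pushed on the pot. The caddy moved and is now turned about -12°. I'll lift off, shut the fingers and measure the real tip height.

```bash
python3 -m pendant '[85,-0.1,0,-0.5,0,0,0, 85,0,0,-0.8,0,0,0, 0,-0.4,0,-0.3,0,0,0, 0,-0.8,0,0,0,0,0, 0,-0.8,0,0,0,0,0, 0,-0.6,0,0,0,0,0, 0,0,0,0,0,0,0, 0,0,0,0,0,0,0, 0,0,0,0,0,0,0]'; python3 - <<'E'
from h import *
delta(.5,0,0,10.35)
d=grab('wrist','wrist3.png');d=grab('scene','scene3.png')
f=cv2.cvtColor(d['frame'],cv2.COLOR_RGB2BGR)
cv2.imwrite('pics/s3c.png',cv2.resize(f[100:250,240:420],None,fx=4,fy=4,interpolation=cv2.INTER_CUBIC))
E
```

```text
time_s: 4.95
position: [0.4573, -0.0312, 0.0826]
tool_rot: [[0.984, 0.179, 0.002], [0.179, -0.984, -0.0], [0.002, 0.001, -1.0]]
ft_force: [-0.8, 0.5, 0.6]
grip_width: 0.0002
t 4.95 pos [ 0.4573 -0.0312  0.0826] yaw 10.30 q6 60.9 F [-0.8  0.5  0.6] w 0.0002
shift units [ 0.948 -0.462  1.654] wxwy fix [ 0.005 -0.014] wz -0.007
```

View pics/wrist3.png

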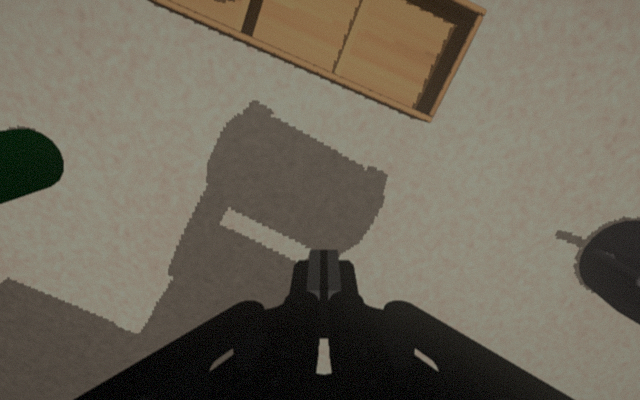

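View pics/s3c.png

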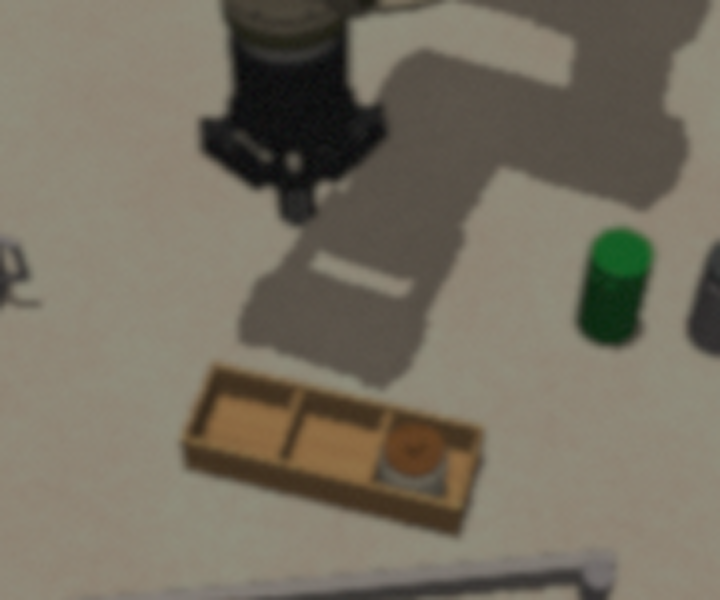

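```bash
cat >> h.py <<'E'
def caddyfit(d,box,zr=(0.034,0.045)):
    W=world(d);u0,v0,u1,v1=box;w=W[v0:v1,u0:u1].reshape(-1,3);w=w[(w[:,2]>zr[0])&(w[:,2]<zr[1])]
    return cv2.minAreaRect(w[:,:2].astype(np.float32)),len(w)
E
python3 - <<'E'
from h import *
d=dict(np.load('pics/wrist3.png.npz'));W=world(d)
for u in (315,320,325,330): print(u,[(v,*(W[v,u]*1000).round(0).astype(int)) for v in range(240,300,6)])
d=dict(np.load('pics/scene3.png.npz'));W=world(d)
for u in (312,314,316): print(u,[(v,*(W[v,u]*1000).round(0).astype(int)) for v in range(142,160,2)])
print(caddyfit(d,(280,185,365,238)))
w=W[203:225,332:355].reshape(-1,3);t=w[w[:,2]>.052];print('pot',t.mean(0),t[:,2].max(),cv2.minEnclosingCircle(t[:,:2].astype(np.float32)))
E
```

```text
315 [(240, np.int64(420), np.int64(-30), np.int64(0)), (246, np.int64(414), np.int64(-31), np.int64(-1)), (252, np.int64(469), np.int64(-24), np.int64(117)), (258, np.int64(470), np.int64(-24), np.int64(124)), (264, np.int64(469), np.int64(-25), np.int64(129)), (270, np.int64(469), np.int64(-25), np.int64(134)), (276, np.int64(469), np.int64(-25), np.int64(139)), (282, np.int64(469), np.int64(-25), np.int64(142)), (288, np.int64(469), np.int64(-25), np.int64(147)), (294, np.int64(470), np.int64(-25), np.int64(151))]
320 [(240, np.int64(420), np.int64(-34), np.int64(-1)), (246, np.int64(415), np.int64(-35), np.int64(0)), (252, np.int64(469), np.int64(-27), np.int64(117)), (258, np.int64(470), np.int64(-27), np.int64(124)), (264, np.int64(470), np.int64(-27), np.int64(129)), (270, np.int64(470), np.int64(-27), np.int64(134)), (276, np.int64(469), np.int64(-27), np.int64(138)), (282, np.int64(470), np.int64(-27), np.int64(144)), (288, np.int64(470), np.int64(-27), np.int64(148)), (294, np.int64(468), np.int64(-27), np.int64(148))]
325 [(240, np.int64(421), np.int64(-39), np.int64(-1)), 
[... 1940 characters left out ...]
, np.int64(473), np.int64(-22), np.int64(178)), (144, np.int64(467), np.int64(-23), np.int64(164)), (146, np.int64(470), np.int64(-23), np.int64(160)), (148, np.int64(462), np.int64(-24), np.int64(143)), (150, np.int64(462), np.int64(-24), np.int64(135)), (152, np.int64(464), np.int64(-24), np.int64(129)), (154, np.int64(468), np.int64(-24), np.int64(125)), (156, np.int64(467), np.int64(-24), np.int64(116)), (158, np.int64(374), np.int64(-36), np.int64(0))]
(((0.5867549180984497, 0.0016674473881721497), (0.199534609913826, 0.07313503324985504), 77.53065490722656), 443)
pot [0.60731321 0.05853004 0.0553273 ] 0.06515564892569012 ((0.6062524318695068, 0.05766790732741356), 0.021055957302451134)
```

The shut tips are 34 mm above the reported TCP (about 48 mm with the hand open). The sideways position agrees. I'll add this height offset and redo the push with the tips low. First I'll turn the caddy square by pushing its right end.

```bash
python3 -m pendant '[85,0,0.24,0.5,0,0,0, 85,0,0,0.5,0,0,0, 85,0,0,0.4,0,0,0, 85,0,0,0.3,0,0,0, 85,0,0,0.2,0,0,0, 85,0,0,0.1,0,0,0, 85,0,0,0.1,0,0,0, 85,0,0,0.05,0,0,0, 85,0,0,0,0,0,0]'; python3 - <<'E'
from h import *
delta(.4593,-.0431,-.036,10.35)
d=grab('wrist','wrist4.png');W=world(d)
for u in (215,225,425,435): print(u,[(v,*(W[v,u]*1000).round(0).astype(int)) for v in range(255,285,4)])
E
```

```text
time_s: 5.95
position: [0.4582, -0.0428, -0.025]
tool_rot: [[0.984, 0.179, 0.0], [0.179, -0.984, -0.0], [0.0, 0.0, -1.0]]
ft_force: [0.6, -0.5, 0.0]
grip_width: 0.085
t 5.95 pos [ 0.4582 -0.0428 -0.025 ] yaw 10.30 q6 59.6 F [ 0.6 -0.5  0. ] w 0.0850
shift units [0.021 0.009 0.219] wxwy fix [ 0.001 -0.002] wz -0.006
215 [(255, np.int64(454), np.int64(12), np.int64(0)), (259, np.int64(452), np.int64(12), np.int64(0)), (263, np.int64(462), np.int64(7), np.int64(19)), (267, np.int64(463), np.int64(5), np.int64(24)), (271, np.int64(463), np.int64(4), np.int64(27)), (275, np.int64(463), np.int64(3), np.int64(30)), (279, np.int64(463), np.int64(3), np.int64(33)), (283, np.int64(464), np.int64(2), np.int64(36))]
225 [(255, np.int64(455), np.int64(7), np.int64(0)), (259, np.int64(453), np.int64(7), np.int64(0)), (263, np.int64(463), np.int64(2), np.int64(20)), (267, np.int64(462), np.int64(2), np.int64(22)), (271, np.int64(460), np.int64(2), np.int64(21)), (275, np.int64(459), np.int64(1), np.int64(23)), (279, np.int64(457), np.int64(1), np.int64(23)), (283, np.int64(455), np.int64(1), np.int64(23))]
425 [(255, np.int64(473), np.int64(-91), np.int64(-1)), (259, np.int64(471), np.int64(-92), np.int64(-1)), (263, np.int64(479), np.int64(-83), np.int64(21)), (267, np.int64(479), np.int64(-82), np.int64(24)), (271, np.int64(477), np.int64(-82), np.int64(25)), (275, np.int64(476), np.int64(-82), np.int64(26)), (279, np.int64(475), np.int64(-82), np.int64(28)), (283, np.int64(473), np.int64(-83), np.int64(27))]
435 [(255, np.int64(474), np.int64(-96), np.int64(-1)), (259, np.int64(471), np.int64(-97), np.int64(-1)), (263, np.int64(480), np.int64(-88), np.int64(20)), (267, np.int64(479), np.int64(-87), np.int64(24)), (271, np.int64(479), np.int64(-86), np.int64(27)), (275, np.int64(480), np.int64(-84), np.int64(31)), (279, np.int64(479), np.int64(-83), np.int64(34)), (283, np.int64(478), np.int64(-83), np.int64(35))]
```

View pics/wrist4.png

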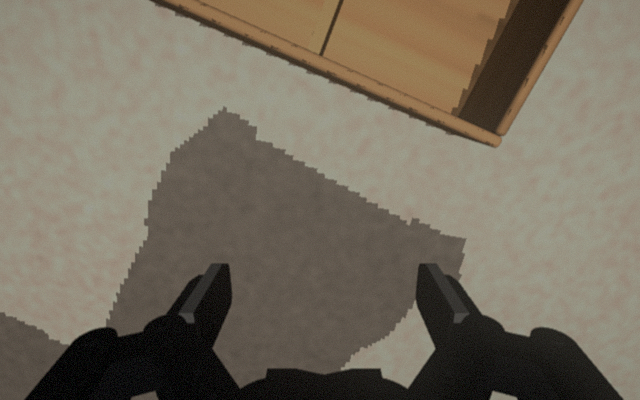

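```bash
python3 -m pendant '[85,0.2,0,0.12,0,0,0, 85,0.25,0,0,0,0,0, 85,0.15,0,0,0,0,0, 85,0.1,0,0,0,0,0, 85,0.1,0,0,0,0,0, 85,0.1,0,0,0,0,0, 85,0.1,0,0,0,0,0, 85,0.1,0,0,0,0,0, 85,0.1,0,0,0,0,0, 85,0.1,0,0,0,0,0, 85,0.1,0,0,0,0,0, 85,0.1,0,0,0,0,0]';python3 - <<'E'
from h import *
delta(.4593,-.0431,-.036,10.35)
d=grab('wrist','wrist5.png');W=world(d)
E
```

```text
time_s: 7.2
position: [0.5321, -0.0294, -0.0312]
tool_rot: [[0.984, 0.179, -0.0], [0.179, -0.984, 0.0], [-0.0, -0.0, -1.0]]
ft_force: [-2.5, -0.8, 0.4]
grip_width: 0.0853
t 7.2 pos [ 0.5321 -0.0294 -0.0312] yaw 10.29 q6 63.8 F [-2.5 -0.8  0.4] w 0.0853
shift units [-1.481  0.009  0.097] wxwy fix [-0.001  0.003] wz -0.007
```

View pics/wrist5.png

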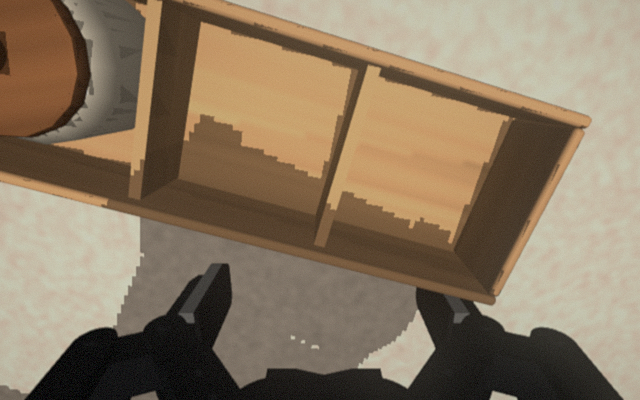

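```bash
python3 -m pendant '[85,-0.2,0,0,0,0,0, 85,0,-0.2,0,0,0,0, 85,0,-0.2,0,0,0,0, 85,0.15,0,0,0,0,0, 85,0.1,0,0,0,0,0, 85,0.1,0,0,0,0,0, 85,0.1,0,0,0,0,0, 85,0.1,0,0,0,0,0, 85,0.1,0,0,0,0,0, 85,0.1,0,0,0,0,0, 85,0.1,0,0,0,0,0]';python3 - <<'E'
from h import *
delta(.4593,-.0431,-.036,10.35)
d=grab('wrist','wrist6.png');W=world(d)
E
```

```text
time_s: 8.35
position: [0.5606, -0.0039, -0.0312]
tool_rot: [[0.984, 0.179, -0.0], [0.179, -0.984, 0.0], [-0.0, -0.0, -1.0]]
ft_force: [-2.6, -1.9, -0.2]
grip_width: 0.0849
t 8.35 pos [ 0.5606 -0.0039 -0.0312] yaw 10.30 q6 67.2 F [-2.6 -1.9 -0.2] w 0.0849
shift units [-2.134  0.409  0.097] wxwy fix [-0.  0.] wz -0.006
```

View pics/wrist6.png

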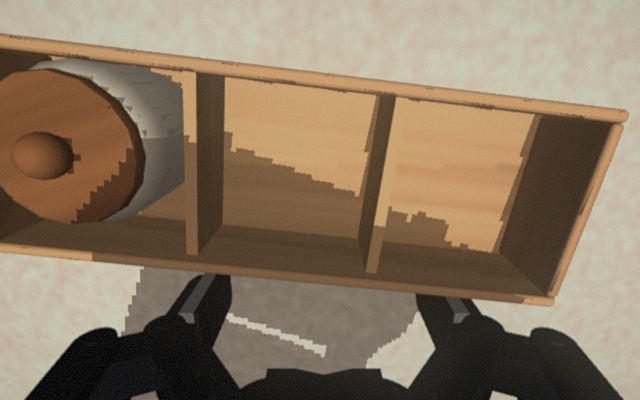

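```bash
python3 -m pendant '[85,0.1,0,0,0,0,0, 85,0.1,0,0,0,0,0, 85,0.1,0,0,0,0,0, 85,0.1,0,0,0,0,0, 85,0.1,0,0,0,0,0, 85,0.1,0,0,0,0,0, 85,0.1,0,0,0,0,0]';python3 - <<'E'
from h import *
delta(.4593,-.0431,-.036,10.35)
d=grab('wrist','wrist7.png');W=world(d)
E
```

```text
time_s: 9.1
position: [0.5948, 0.0026, -0.0311]
tool_rot: [[0.984, 0.179, -0.001], [0.179, -0.984, 0.0], [-0.001, -0.0, -1.0]]
ft_force: [-4.1, -1.2, 1.6]
grip_width: 0.0852
t 9.1 pos [ 0.5948  0.0026 -0.0311] yaw 10.32 q6 68.5 F [-4.1 -1.2  1.6] w 0.0852
shift units [-2.829  0.414  0.099] wxwy fix [-0.002  0.004] wz -0.004
```

View pics/wrist7.png

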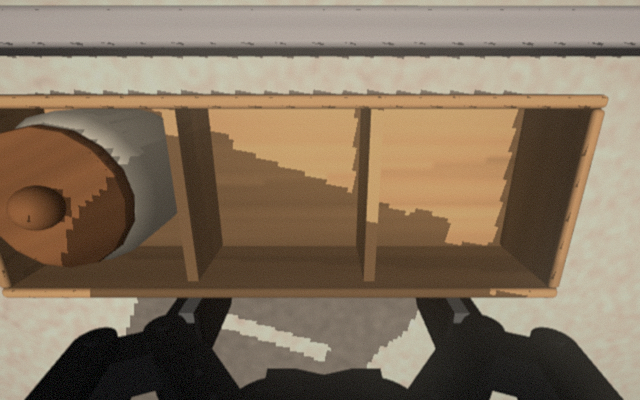

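The caddy is now parallel to the rail, with its far edge at row 100 and the rail face at row 50 (about 12 mm). I'll close the gap slowly while watching the force.

```bash
python3 -m pendant '[85,0.06,0,0,0,0,0, 85,0.06,0,0,0,0,0, 85,0.04,0,0,0,0,0, 85,0.03,0,0,0,0,0, 85,0,0,0,0,0,0]';python3 -m pendant '[85,0.03,0,0,0,0,0, 85,0.03,0,0,0,0,0]'
```

```text
time_s: 9.65
position: [0.6042, 0.0041, -0.0311]
tool_rot: [[0.984, 0.179, 0.0], [0.179, -0.984, 0.0], [0.0, -0.0, -1.0]]
ft_force: [-2.6, -1.4, 1.1]
grip_width: 0.0855
time_s: 9.85
position: [0.6069, 0.0046, -0.0311]
tool_rot: [[0.984, 0.179, -0.0], [0.179, -0.984, 0.0], [-0.0, -0.0, -1.0]]
ft_force: [-5.0, 0.3, 1.2]
grip_width: 0.0848
```

```bash
python3 -m pendant '[85,0.02,0,0,0,0,0, 85,0.02,0,0,0,0,0]';python3 -m pendant '[85,0.02,0,0,0,0,0, 85,0,0,0,0,0,0]';python3 - <<'E'
from h import *
d=grab('wrist','wrist8.png')
E
```

```text
time_s: 10.05
position: [0.6084, 0.0049, -0.0311]
tool_rot: [[0.984, 0.179, -0.002], [0.179, -0.984, -0.0], [-0.002, -0.0, -1.0]]
ft_force: [-11.3, -2.4, 6.1]
grip_width: 0.0851
time_s: 10.25
position: [0.6082, 0.0049, -0.0311]
tool_rot: [[0.984, 0.179, -0.004], [0.179, -0.984, -0.0], [-0.004, -0.0, -1.0]]
ft_force: [-12.5, -2.9, 6.7]
grip_width: 0.0852
```

View pics/wrist8.png

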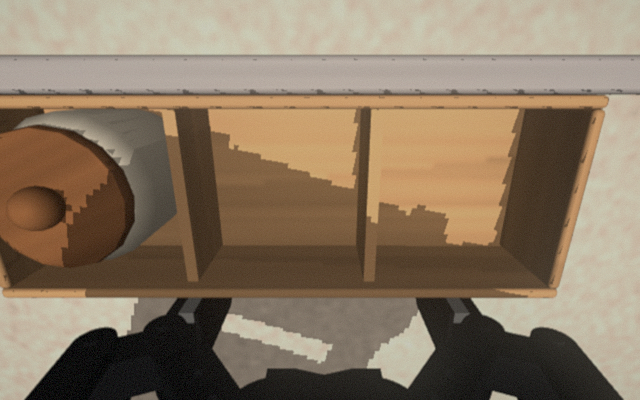

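```bash
python3 -m pendant '[85,0.03,0,0,0,0,0, 85,0,0,0,0,0,0, 85,-0.1,0,0,0,0,0, 85,-0.3,0,0,0,0,0, 85,-0.6,0,0,0,0,0, 85,-0.3,0,-0.8,0,0,0, 85,-0.3,0,-0.9,0,0,0, 85,-0.4,0,-0.9,0,0,0, 85,0,0,-0.8,0,0,0, 85,0,0,0,0,0,0]';python3 - <<'E'
from h import *
d=grab('wrist','wrist9.png'); grab('scene','scene9.png')
W=world(d)
np.set_printoptions(suppress=True)
n=np.array([.9837,.1797]);t=np.array([-.1797,.9837])
X=W[...,0]*n[0]+W[...,1]*n[1];Y=W[...,0]*t[0]+W[...,1]*t[1];Z=W[...,2]
for y in np.arange(-.3,.09,.02):
    k=abs(Y-y)<.003
    r=k&(Z>.02)&(Z<.032)&(X>.66)
    c=k&(Z>.036)&(Z<.044)&(X>.6)&(X<.70)
    if r.sum()>5 and c.sum()>5: print('Y %.2f'%y,'rail %.4f..%.4f'%tuple(np.percentile(X[r],[5,97])),'caddy max %.4f'%np.percentile(X[c],97), r.sum(),c.sum())
w=np.stack([X,Y,Z],-1).reshape(-1,3);w=w[(w[:,2]>.034)&(w[:,2]<.045)&(w[:,0]<.7)]
print(cv2.minAreaRect(w[:,:2].astype(np.float32)))
delta(.6,0,.1,10.35)
E
```

```text
time_s: 11.3
position: [0.5161, -0.0132, 0.1445]
tool_rot: [[0.984, 0.179, 0.013], [0.179, -0.984, -0.003], [0.012, 0.005, -1.0]]
ft_force: [0.2, -0.4, -0.1]
grip_width: 0.0847
((0.5377568006515503, -0.1307297945022583), (0.6016668081283569, 0.25316303968429565), 78.35340881347656)
t 11.4 pos [ 0.5139 -0.0126  0.1395] yaw 10.30 q6 65.1 F [-0.2  0.4 -0.5] w 0.0850
shift units [1.737 0.059 0.796] wxwy fix [ 0.008 -0.023] wz -0.007
```

View pics/wrist9.png

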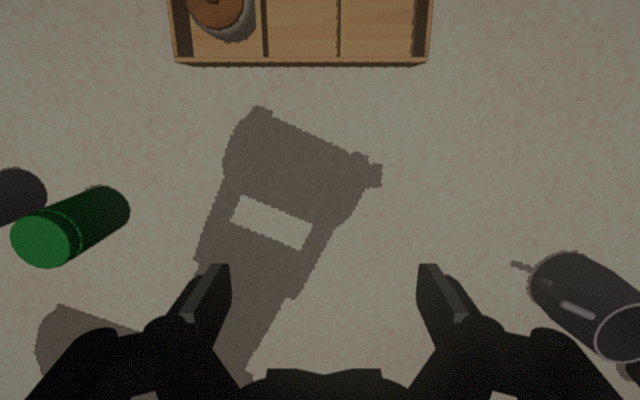

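```bash
python3 - <<'E'
from h import *
d=dict(np.load('pics/scene9.png.npz'));W=world(d)
n=np.array([.9837,.1797]);t=np.array([-.1797,.9837])
X=W[...,0]*n[0]+W[...,1]*n[1];Y=W[...,0]*t[0]+W[...,1]*t[1];Z=W[...,2]
for y in np.arange(-.28,.09,.02):
    k=abs(Y-y)<.006
    r=k&(Z>.02)&(Z<.032)&(X>.66)&(X<.72)
    c=k&(Z>.034)&(Z<.044)&(X>.6)&(X<.70)
    print('Y %.2f'%y,'rail',np.percentile(X[r],[5,97]).round(4) if r.sum() else '','caddy max',np.percentile(X[c],97).round(4) if c.sum() else '')
m=(Z>.034)&(Z<.045)&(X<.7)&(X>.58)&(abs(Y+.1)<.13);w=np.stack([X,Y],-1)[m]
print(cv2.minAreaRect(w.astype(np.float32)))
f=cv2.cvtColor(d['frame'],cv2.COLOR_RGB2BGR)
cv2.imwrite('pics/s9c.png',cv2.resize(f[170:280,240:420],None,fx=4.4,fy=4.4,interpolation=cv2.INTER_CUBIC))
E
```

```text
Y -0.28 rail [0.6815 0.7105] caddy max 0.6982
Y -0.26 rail [0.6814 0.7082] caddy max 0.6996
Y -0.24 rail [0.681  0.6929] caddy max 
Y -0.22 rail [0.6808 0.6922] caddy max 
Y -0.20 rail [0.6821 0.692 ] caddy max 
Y -0.18 rail [0.6791 0.6916] caddy max 0.68
Y -0.16 rail [0.6798 0.6927] caddy max 0.6805
Y -0.14 rail [0.6796 0.6926] caddy max 0.6809
Y -0.12 rail [0.6791 0.6924] caddy max 0.6798
Y -0.10 rail [0.6796 0.6929] caddy max 0.6802
Y -0.08 rail [0.6795 0.6925] caddy max 0.6808
Y -0.06 rail [0.6786 0.6923] caddy max 0.6802
Y -0.04 rail [0.6789 0.6918] caddy max 0.6802
Y -0.02 rail [0.6788 0.692 ] caddy max 0.6807
Y 0.00 rail [0.6755 0.6931] caddy max 0.6801
Y 0.02 rail [0.6821 0.6923] caddy max 
Y 0.04 rail [0.6807 0.6924] caddy max 
Y 0.06 rail [0.6806 0.7127] caddy max 0.6998
Y 0.08 rail  caddy max 
((0.6450172662734985, -0.09021691977977753), (0.07324936985969543, 0.19951491057872772), 0.17923277616500854)
```

View pics/s9c.png

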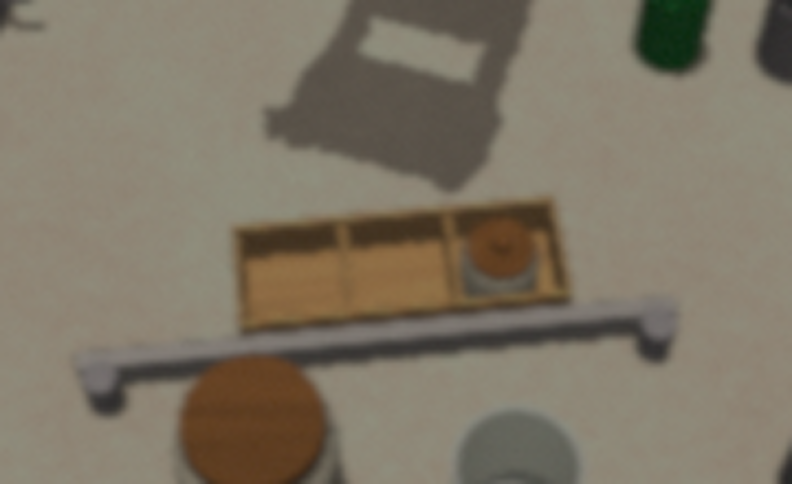

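```bash
cat >> h.py <<'E'
def rows(x,y,z,yaw,n,hand=85):
    s=observe();R=np.array(s['tool_rot']);p=np.array(s['position'])
    cur=np.degrees(np.arctan2(R[1,0],R[0,0]));dy=(yaw-cur)/n
    st=(np.array([x,y,z])-p)/n/0.05
    for i in range(n):
        a=np.radians(cur+dy*i);c,sn=np.cos(a),np.sin(a)
        print('%g,%.2f,%.2f,%.2f,0,0,%.2f,'%(hand,c*st[0]+sn*st[1],sn*st[0]-c*st[1],-st[2],-dy/8))
    print('norm',np.linalg.norm(st),'t',s['time_s'],p.round(4),round(cur,2))
E
python3 - <<'E'
from h import *
rows(.593,-.358,.12,100.3,12)
d=dict(np.load('pics/scene9.png.npz'));W=world(d)
w=W.reshape(-1,3);k=(w[:,2]>.08)&(w[:,2]<.12)&(w[:,0]>.72)&(w[:,0]<.9)&(abs(w[:,1])<.2);w=w[k]
X=w[:,0]*.9837+w[:,1]*.1797;Y=-w[:,0]*.1797+w[:,1]*.9837
for lo,hi in((-.3,-.12),(-.12,.1)):
    m=(Y>lo)&(Y<hi);print('behind rail: X min %.3f Y %.3f..%.3f z %.3f'%(X[m].min(),Y[m].min(),Y[m].max(),w[m,2].max()))
E
```

```text
85,0.03,0.59,0.03,0,0,-0.94,
85,-0.05,0.59,0.03,0,0,-0.94,
85,-0.13,0.58,0.03,0,0,-0.94,
85,-0.20,0.56,0.03,0,0,-0.94,
85,-0.27,0.52,0.03,0,0,-0.94,
85,-0.34,0.48,0.03,0,0,-0.94,
85,-0.40,0.44,0.03,0,0,-0.94,
85,-0.45,0.38,0.03,0,0,-0.94,
85,-0.50,0.32,0.03,0,0,-0.94,
85,-0.53,0.25,0.03,0,0,-0.94,
85,-0.56,0.18,0.03,0,0,-0.94,
85,-0.58,0.10,0.03,0,0,-0.94,
norm 0.5915080295029722 t 11.4 [ 0.5139 -0.0126  0.1395] 10.3
behind rail: X min 0.735 Y -0.226..-0.140 z 0.114
behind rail: X min 0.770 Y -0.081..-0.011 z 0.093
```

```bash
python3 -m pendant '[85,0.03,0.59,0.03,0,0,-0.94, 85,-0.05,0.59,0.03,0,0,-0.94, 85,-0.13,0.58,0.03,0,0,-0.94, 85,-0.20,0.56,0.03,0,0,-0.94, 85,-0.27,0.52,0.03,0,0,-0.94, 85,-0.34,0.48,0.03,0,0,-0.94, 85,-0.40,0.44,0.03,0,0,-0.94, 85,-0.45,0.38,0.03,0,0,-0.94, 85,-0.50,0.32,0.03,0,0,-0.94, 85,-0.53,0.25,0.03,0,0,-0.94, 85,-0.56,0.18,0.03,0,0,-0.94, 85,-0.58,0.10,0.03,0,0,-0.94]'; python3 -m pendant '[85,0,0,0,0,0,0]'; python3 - <<'E'
from h import *
delta(.593,-.358,.01,100.3)
d=grab('wrist','wrist10.png');W=world(d)
w=W.reshape(-1,3);k=(w[:,2]>.07)&(w[:,2]<.092)&(np.hypot(w[:,0]-.593,w[:,1]+.358)<.04);print(k.sum(), w[k].mean(0) if k.sum() else '',cv2.minEnclosingCircle(w[k][:,:2].astype(np.float32)) if k.sum() else '')
E
```

```text
time_s: 12.6
position: [0.5931, -0.3586, 0.1183]
tool_rot: [[-0.188, 0.982, -0.002], [0.982, 0.188, 0.002], [0.002, -0.001, -1.0]]
ft_force: [0.1, 1.3, 0.9]
grip_width: 0.0847
time_s: 12.7
position: [0.5926, -0.3607, 0.1174]
tool_rot: [[-0.183, 0.983, -0.002], [0.983, 0.183, 0.001], [0.002, -0.002, -1.0]]
ft_force: [-0.6, 0.2, -0.8]
grip_width: 0.0854
t 12.7 pos [ 0.5926 -0.3607  0.1174] yaw 100.55 q6 -51.6 F [-0.6  0.2 -0.8] w 0.0854
shift units [0.047 0.022 2.148] wxwy fix [-0.013 -0.013] wz 0.031
3745 [ 0.59439229 -0.35509094  0.08381494] ((0.5948725938796997, -0.35726064443588257), 0.023788239806890488)
```

View pics/wrist10.png

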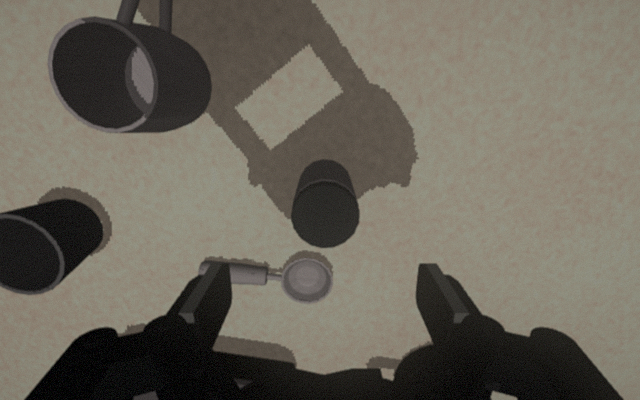

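```bash
python3 -m pendant '[85,0.06,0.04,0.4,0,0,0.03, 85,0,0,0.6,0,0,0, 85,0,0,0.5,0,0,0, 85,0,0,0.4,0,0,0, 85,0,0,0.2,0,0,0, 85,0,0,0.05,0,0,0, 40,0,0,0,0,0,0, 40,0,0,0,0,0,0, 40,0,0,0,0,0,0, 40,0,0,0,0,0,0]' 40; python3 - <<'E'
from h import *
delta(.594,-.3575,.01,100.3)
d=grab('wrist','wrist11.png');W=world(d)
for u in (250,260,270,380,390,400): print(u,[(v,int(W[v,u,2]*1000) if W[v,u,2]==W[v,u,2] else -9) for v in range(250,285,4)])
E
```

```text
time_s: 13.75
position: [0.5947, -0.3547, 0.0147]
tool_rot: [[-0.179, 0.984, 0.002], [0.984, 0.179, -0.001], [-0.002, 0.001, -1.0]]
ft_force: [-1.1, 0.8, 4.9]
grip_width: 0.0474
t 13.75 pos [ 0.5947 -0.3547  0.0147] yaw 100.29 q6 -50.9 F [-1.1  0.8  4.9] w 0.0474
shift units [-0.052 -0.023  0.095] wxwy fix [0.009 0.011] wz -0.001
250 [(250, 0), (254, 0), (258, 0), (262, 52), (266, 56), (270, 59), (274, 69), (278, 72), (282, 75)]
260 [(250, 0), (254, 50), (258, 55), (262, 59), (266, 62), (270, 65), (274, 68), (278, 73), (282, 75)]
270 [(250, 0), (254, 52), (258, 56), (262, 58), (266, 58), (270, 58), (274, 59), (278, 60), (282, 61)]
380 [(250, 0), (254, 52), (258, 55), (262, 58), (266, 62), (270, 65), (274, 66), (278, 67), (282, 68)]
390 [(250, 0), (254, 0), (258, 55), (262, 58), (266, 62), (270, 65), (274, 69), (278, 72), (282, 74)]
400 [(250, 0), (254, 0), (258, 0), (262, 0), (266, 56), (270, 59), (274, 62), (278, 66), (282, 74)]
```

View pics/wrist11.png

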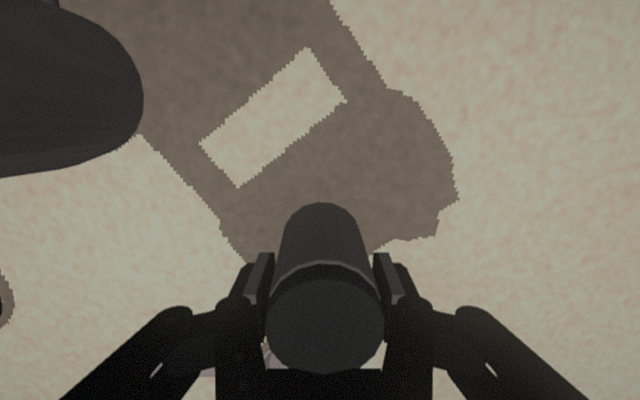

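```bash
python3 -m pendant '[40,0,0,-0.1,0,0,0, 40,0,0,-0.3,0,0,0, 40,0,0,-0.5,0,0,0, 40,0,0,-0.5,0,0,0, 40,0,0,-0.3,0,0,0, 40,0,0,0,0,0,0]' 60; python3 - <<'E'
from h import *
rows(.6625,-.0342,.095,100.3,10,40)
E
```

```text
time_s: 14.4
position: [0.5952, -0.3551, 0.1018]
tool_rot: [[-0.179, 0.984, 0.004], [0.984, 0.179, -0.003], [-0.004, 0.003, -1.0]]
ft_force: [0.1, -0.1, -1.2]
grip_width: 0.0463
40,0.61,0.25,0.01,0,0,0.00,
40,0.61,0.25,0.01,0,0,0.00,
40,0.61,0.25,0.01,0,0,0.00,
40,0.61,0.25,0.01,0,0,0.00,
40,0.61,0.25,0.01,0,0,0.00,
40,0.61,0.25,0.01,0,0,0.00,
40,0.61,0.25,0.01,0,0,0.00,
40,0.61,0.25,0.01,0,0,0.00,
40,0.61,0.25,0.01,0,0,0.00,
40,0.61,0.25,0.01,0,0,0.00,
norm 0.6558047970838065 t 14.4 [ 0.5952 -0.3551  0.1018] 100.3
```

```bash
python3 -m pendant '[40,0.2,0.08,0,0,0,0, 40,0.5,0.2,0,0,0,0, 40,0.61,0.25,0,0,0,0, 40,0.61,0.25,0,0,0,0, 40,0.61,0.25,0,0,0,0, 40,0.61,0.25,0,0,0,0, 40,0.61,0.25,0,0,0,0, 40,0.61,0.25,0,0,0,0, 40,0.61,0.25,0,0,0,0, 40,0.61,0.25,0,0,0,0, 40,0.4,0.16,0,0,0,0, 40,0.2,0.08,0,0,0,0]'; python3 -m pendant '[40,0.15,0.06,0,0,0,0, 40,0,0,0,0,0,0]'; python3 - <<'E'
from h import *
delta(.6625,-.0342,.095,100.3)
grab('wrist','wrist12.png');d=grab('scene','scene12.png')
f=cv2.cvtColor(d['frame'],cv2.COLOR_RGB2BGR)
cv2.imwrite('pics/s12c.png',cv2.resize(f[130:280,230:420],None,fx=4,fy=4,interpolation=cv2.INTER_CUBIC))
E
```

```text
time_s: 15.6
position: [0.6624, -0.0249, 0.0971]
tool_rot: [[-0.181, 0.983, -0.003], [0.983, 0.181, 0.001], [0.001, -0.002, -1.0]]
ft_force: [-0.0, -0.2, -1.4]
grip_width: 0.0467
time_s: 15.8
position: [0.6644, -0.0194, 0.0979]
tool_rot: [[-0.179, 0.984, -0.001], [0.984, 0.179, 0.0], [0.0, -0.001, -1.0]]
ft_force: [-0.3, 0.3, -1.2]
grip_width: 0.0468
t 15.8 pos [ 0.6644 -0.0194  0.0979] yaw 100.33 q6 -22.2 F [-0.3  0.3 -1.2] w 0.0468
shift units [-0.284 -0.09   0.058] wxwy fix [-0.006 -0.003] wz 0.004
```

View pics/wrist12.png

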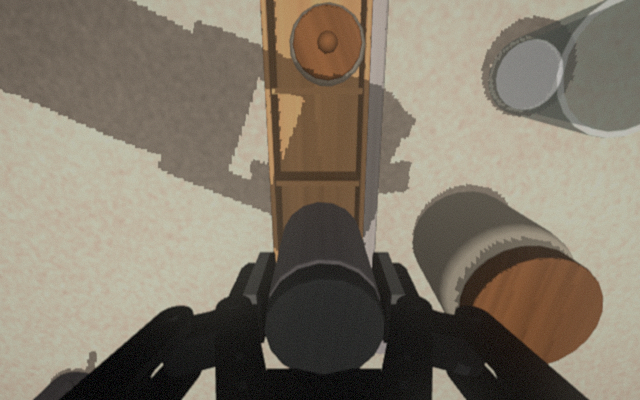

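View pics/s12c.png

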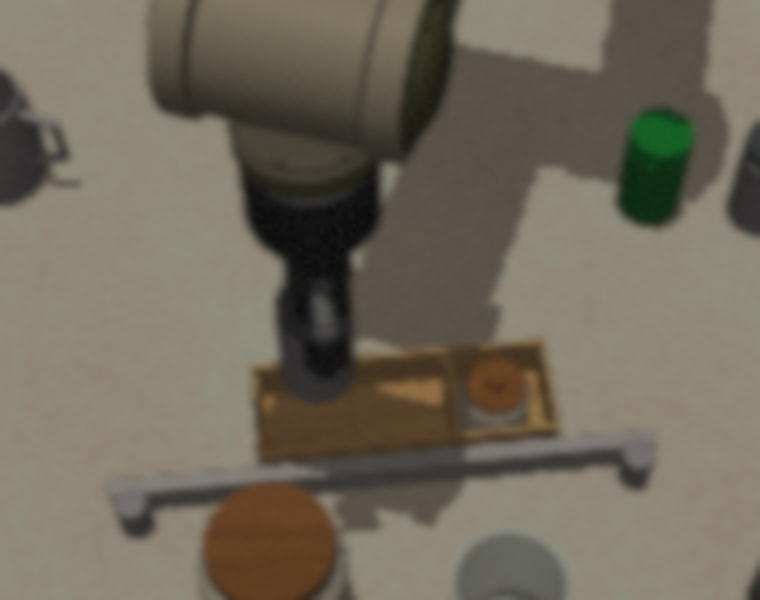

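```bash
python3 - <<'E'
from h import *
n=np.array([.9837,.1797]);t=np.array([-.1797,.9837])
d=dict(np.load('pics/wrist12.png.npz'));W=world(d)
X=W[...,:2]@n;Y=W[...,:2]@t;Z=W[...,2]
p=np.array([.6644,-.0194]);print('tcp X,Y',p@n,p@t)
g=np.zeros(Z.shape,bool);g[200:370,272:380]=1
print('Z max',np.nanpercentile(Z[g],98))
for lo,hi in((.160,.175),(.10,.155)):
    k=g&(Z>lo)&(Z<hi);w=np.stack([X[k],Y[k]],-1).astype(np.float32)
    print(k.sum(),cv2.minEnclosingCircle(w),w.min(0),w.max(0),np.median(Z[k]))
dk=[]
for v in (195,182,120,95): print(v,[(u,int(X[v,u]*1e4)/10,int(Y[v,u]*1e4)/10,int(Z[v,u]*1e3)) for u in (268,272,300,320,362,366,372)])
s=dict(np.load('pics/scene12.png.npz'));W=world(s);X=W[...,:2]@n;Y=W[...,:2]@t;Z=W[...,2]
m=(Z>.034)&(Z<.045)&(X<.69)&(X>.58)&(abs(Y+.1)<.13);print(cv2.minAreaRect(np.stack([X,Y],-1)[m].astype(np.float32)))
E
```

```text
tcp X,Y 0.6500840999999999 -0.13847646
Z max 0.1692556986248124
9751 ((0.6524659395217896, -0.14118489623069763), 0.023646006360650063) [ 0.63186276 -0.16095008] [ 0.67375845 -0.11800572] 0.168054758468169
4727 ((0.6528961062431335, -0.12959155440330505), 0.025227058678865433) [ 0.6278678  -0.13770185] [ 0.6779149 -0.1173404] 0.13636123013856946
195 [(268, 603.9, -140.7, 0), (272, 614.0, -128.2, 40), (300, 631.8, -139.8, 3), (320, 648.9, -139.7, 4), (362, 680.3, -128.3, 40), (366, 684.8, -132.0, 28), (372, 689.5, -132.2, 27)]
182 [(268, 604.5, -129.3, 0), (272, 614.5, -118.2, 40), (300, 634.3, -120.1, 33), (320, 649.3, -120.5, 32), (362, 679.8, -118.3, 40), (366, 684.4, -121.7, 27), (372, 689.2, -122.0, 26)]
120 [(268, 613.9, -74.5, 39), (272, 616.2, -74.7, 37), (300, 633.3, -77.4, 3), (320, 649.2, -77.4, 4), (362, 678.5, -74.7, 38), (366, 681.0, -74.6, 39), (372, 687.0, -75.6, 27)]
95 [(268, 614.6, -58.2, 38), (272, 616.4, -58.3, 32), (300, 633.7, -58.6, 3), (320, 649.2, -58.6, 4), (362, 678.3, -58.3, 34), (366, 680.4, -58.3, 40), (372, 686.1, -58.4, 27)]
((0.6454963088035583, -0.09014086425304413), (0.07298946380615234, 0.1998099535703659), 0.2738310694694519)
```

```bash
python3 -m pendant '[40,-0.14,-0.06,0.1,0,0,0, 40,-0.14,-0.06,0.2,0,0,0, 40,0,0,0.2,0,0,0, 40,0,0,0,0,0,0]'; python3 - <<'E'
from h import *
n=np.array([.9837,.1797]);t=np.array([-.1797,.9837])
delta(.6625,-.0342,.0195,100.3)
d=grab('wrist','wrist13.png');W=world(d)
X=W[...,:2]@n;Y=W[...,:2]@t;Z=W[...,2]
zt=observe()['position'][2]-.0147+.085
g=np.zeros(Z.shape,bool);g[200:370,272:380]=1
k=g&(Z>zt-.008)&(Z<zt+.008);w=np.stack([X[k],Y[k]],-1).astype(np.float32);print(k.sum(),cv2.minEnclosingCircle(w))
m=(Z>.036)&(Z<.043)&(X<.69)&(X>.6);print('X',[ (round(y,2),np.percentile(X[m&(abs(Y-y)<.004)],[1,99]).round(4)) for y in (-.1,-.08,-.06,-.13) if (m&(abs(Y-y)<.004)).sum()>5])
d=grab('scene','scene13.png')
f=cv2.cvtColor(d['frame'],cv2.COLOR_RGB2BGR)
cv2.imwrite('pics/s13c.png',cv2.resize(f[170:260,260:400],None,fx=5.5,fy=5.5,interpolation=cv2.INTER_CUBIC))
E
```

```text
time_s: 16.3
position: [0.6601, -0.0353, 0.0711]
tool_rot: [[-0.178, 0.984, -0.004], [0.984, 0.178, 0.001], [0.002, -0.004, -1.0]]
ft_force: [0.1, 0.3, -1.4]
grip_width: 0.0466
t 16.3 pos [ 0.6601 -0.0353  0.0711] yaw 100.23 q6 -23.5 F [ 0.1  0.3 -1.4] w 0.0466
shift units [0.01  0.055 1.033] wxwy fix [-0.025 -0.011] wz -0.008
9573 ((0.6453844904899597, -0.1561019867658615), 0.02361941523849964)
X [(-0.1, array([0.6125, 0.6819])), (-0.08, array([0.6126, 0.682 ])), (-0.06, array([0.6126, 0.6821])), (-0.13, array([0.6126, 0.6822]))]
```

View pics/s13c.png

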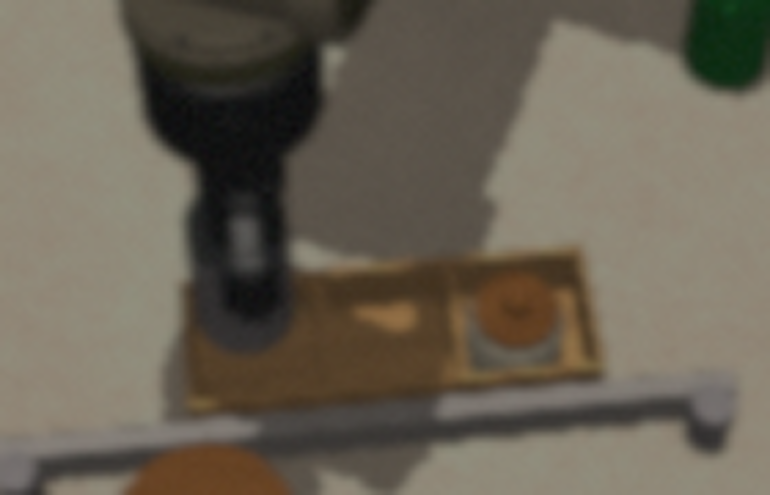

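View pics/wrist13.png

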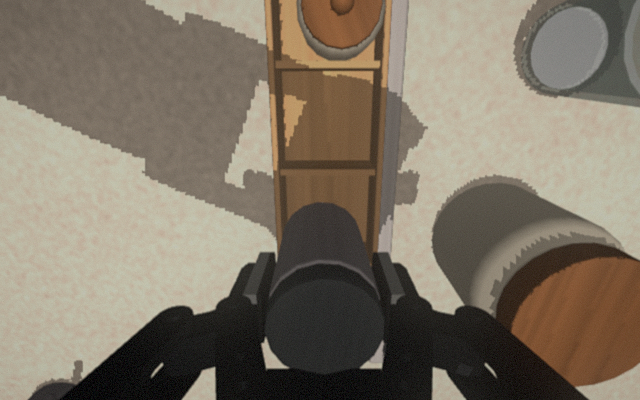

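```bash
python3 -m pendant '[40,0,0.03,0.2,0,0,0, 40,0,0,0.3,0,0,0, 40,0,0,0.25,0,0,0, 40,0,0,0.15,0,0,0, 40,0,0,0.06,0,0,0, 40,0,0,0.02,0,0,0, 40,0,0,0,0,0,0]'; python3 -m pendant '[40,0,0,0.02,0,0,0, 40,0,0,0.02,0,0,0, 40,0,0,0,0,0,0]'
```

```text
time_s: 17.1
position: [0.6629, -0.0345, 0.0248]
tool_rot: [[-0.179, 0.984, 0.001], [0.984, 0.179, -0.0], [-0.0, 0.001, -1.0]]
ft_force: [-0.7, -0.3, -1.6]
grip_width: 0.0467
time_s: 17.4
position: [0.6627, -0.0345, 0.0224]
tool_rot: [[-0.179, 0.984, 0.0], [0.984, 0.179, -0.0], [-0.0, 0.0, -1.0]]
ft_force: [0.3, 0.1, -0.8]
grip_width: 0.0465
```

```bash
python3 -m pendant '[40,0,0,0.03,0,0,0, 40,0,0,0.02,0,0,0, 40,0,0,0,0,0,0]'; python3 -m pendant '[40,0,0,0.02,0,0,0, 40,0,0,0.01,0,0,0, 40,0,0,0,0,0,0]'
```

```text
time_s: 17.7
position: [0.6626, -0.0345, 0.0197]
tool_rot: [[-0.179, 0.984, -0.0], [0.984, 0.179, 0.0], [0.0, -0.0, -1.0]]
ft_force: [-0.5, 0.0, -2.5]
grip_width: 0.0468
time_s: 18.0
position: [0.6628, -0.0345, 0.0189]
tool_rot: [[-0.179, 0.984, 0.001], [0.984, 0.179, -0.0], [-0.0, 0.0, -1.0]]
ft_force: [-2.0, -0.3, 2.8]
grip_width: 0.0465
```

Contact shows at z≈0.0189, as predicted (0.0187). Releasing.

```bash
python3 -m pendant '[52,0,0,0,0,0,0, 58,0,0,0,0,0,0, 66,0,0,0,0,0,0, 70,0,0,0,0,0,0, 70,0,0,-0.2,0,0,0, 70,0,0,-0.5,0,0,0, 70,0,0,-0.7,0,0,0, 70,0,0,-0.7,0,0,0, 85,0,0,-0.3,0,0,0]'; python3 - <<'E'
from h import *
n=np.array([.9837,.1797]);t=np.array([-.1797,.9837])
rows(.452,.280,.13,100.3,12)
grab('wrist','wrist14.png');d=grab('scene','scene14.png')
W=world(d);X=W[...,:2]@n;Y=W[...,:2]@t;Z=W[...,2]
m=(Z>.034)&(Z<.045)&(X<.69)&(X>.58)&(abs(Y+.1)<.13);print(cv2.minAreaRect(np.stack([X,Y],-1)[m].astype(np.float32)))
m=(Z>.083)&(Z<.095)&(X<.69)&(X>.6)&(abs(Y+.1)<.13);print(cv2.minEnclosingCircle(np.stack([X,Y],-1)[m].astype(np.float32)),Z[m].max())
f=cv2.cvtColor(d['frame'],cv2.COLOR_RGB2BGR)
cv2.imwrite('pics/s14c.png',cv2.resize(f[130:280,230:420],None,fx=4,fy=4,interpolation=cv2.INTER_CUBIC))
E
```

```text
time_s: 18.9
position: [0.6639, -0.0347, 0.1431]
tool_rot: [[-0.179, 0.984, 0.006], [0.984, 0.179, -0.001], [-0.002, 0.006, -1.0]]
ft_force: [-0.0, -0.5, -0.5]
grip_width: 0.0822
85,0.58,-0.25,0.02,0,0,0.00,
85,0.58,-0.25,0.02,0,0,0.00,
85,0.58,-0.25,0.02,0,0,0.00,
85,0.58,-0.25,0.02,0,0,0.00,
85,0.58,-0.25,0.02,0,0,0.00,
85,0.58,-0.25,0.02,0,0,0.00,
85,0.58,-0.25,0.02,0,0,0.00,
85,0.58,-0.25,0.02,0,0,0.00,
85,0.58,-0.25,0.02,0,0,0.00,
85,0.58,-0.25,0.02,0,0,0.00,
85,0.58,-0.25,0.02,0,0,0.00,
85,0.58,-0.25,0.02,0,0,0.00,
norm 0.6326280913415562 t 18.9 [ 0.6639 -0.0347  0.1431] 100.31
((0.6457567811012268, -0.08972886949777603), (0.07163415104150772, 0.2003028690814972), 0.03009723499417305)
((0.6444022059440613, -0.15836305916309357), 0.023540673777461052) 0.09272318428137886
```

View pics/s14c.png

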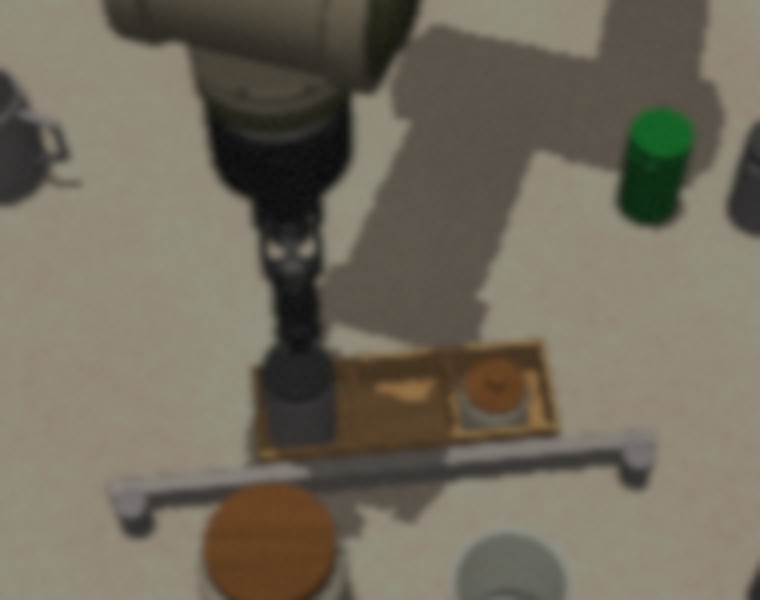

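Tin one stands in the right cell and the caddy is still flush. Now for the left tin.

```bash
python3 -m pendant '[85,0.3,-0.13,0,0,0,0, 85,0.58,-0.25,0,0,0,0, 85,0.6,-0.25,0,0,0,0, 85,0.6,-0.25,0,0,0,0, 85,0.6,-0.25,0,0,0,0, 85,0.6,-0.25,0,0,0,0, 85,0.6,-0.25,0,0,0,0, 85,0.6,-0.25,0,0,0,0, 85,0.6,-0.25,0,0,0,0, 85,0.6,-0.25,0.1,0,0,0, 85,0.6,-0.25,0.1,0,0,0, 85,0.5,-0.2,0.1,0,0,0]'; python3 -m pendant '[85,0.2,-0.08,0.1,0,0,0, 85,0,0,0,0,0,0]'; python3 - <<'E'
from h import *
delta(.452,.280,.015,100.3)
d=grab('wrist','wrist15.png');W=world(d)
w=W.reshape(-1,3);k=(w[:,2]>.078)&(w[:,2]<.092)&(np.hypot(w[:,0]-.452,w[:,1]-.28)<.04);print(k.sum(), cv2.minEnclosingCircle(w[k][:,:2].astype(np.float32)) if k.sum() else '')
E
```

```text
time_s: 20.2
position: [0.4612, 0.2748, 0.1223]
tool_rot: [[-0.179, 0.984, -0.002], [0.984, 0.179, -0.0], [-0.0, -0.002, -1.0]]
ft_force: [-0.4, -0.4, 0.5]
grip_width: 0.0854
time_s: 20.4
position: [0.456, 0.2833, 0.1173]
tool_rot: [[-0.181, 0.984, -0.002], [0.984, 0.181, -0.001], [-0.0, -0.002, -1.0]]
ft_force: [-0.1, -0.5, 0.2]
grip_width: 0.0852
t 20.4 pos [0.456  0.2833 0.1173] yaw 100.41 q6 8.8 F [-0.1 -0.5  0.2] w 0.0852
shift units [-0.05  -0.087  2.046] wxwy fix [-0.016  0.003] wz 0.014
3495 ((0.45324403047561646, 0.28267383575439453), 0.023524371907114983)
```

View pics/wrist15.png

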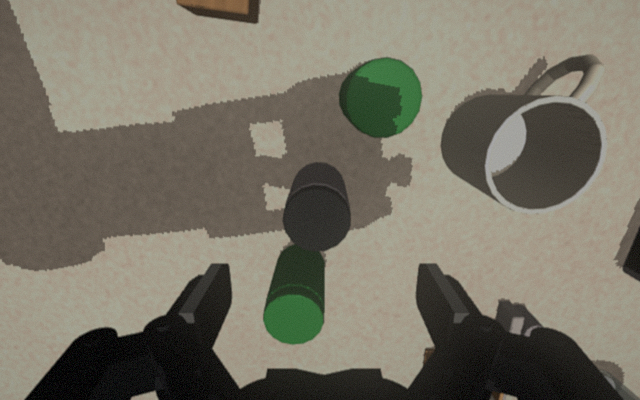

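```bash
python3 -m pendant '[85,-0.03,-0.08,0.3,0,0,0, 85,0,0,0.5,0,0,0, 85,0,0,0.5,0,0,0, 85,0,0,0.4,0,0,0, 85,0,0,0.2,0,0,0, 85,0,0,0.08,0,0,0, 40,0,0,0,0,0,0, 40,0,0,0,0,0,0, 40,0,0,0,0,0,0, 40,0,0,0,0,0,0]' 60; python3 - <<'E'
from h import *
delta(.4525,.281,.01,100.3)
d=grab('wrist','wrist16.png')
E
```

```text
time_s: 21.45
position: [0.4537, 0.2808, 0.0205]
tool_rot: [[-0.179, 0.984, 0.001], [0.984, 0.179, 0.0], [0.0, 0.001, -1.0]]
ft_force: [-2.7, -0.8, 6.7]
grip_width: 0.0466
t 21.45 pos [0.4537 0.2808 0.0205] yaw 100.31 q6 8.7 F [-2.7 -0.8  6.7] w 0.0466
shift units [ 0.008 -0.024  0.21 ] wxwy fix [ 0.011 -0.001] wz 0.002
```

View pics/wrist16.png

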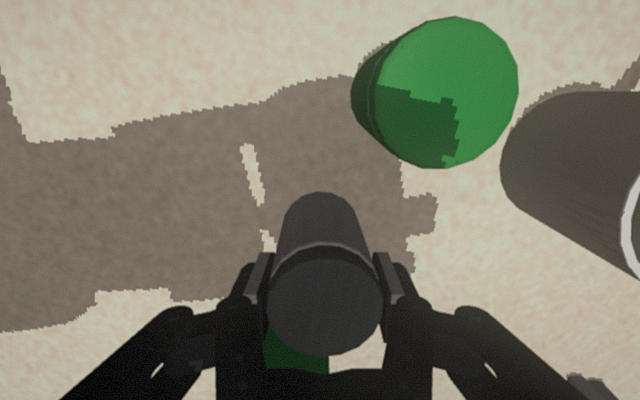

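```bash
python3 -m pendant '[40,0,0,-0.1,0,0,0, 40,0,0,-0.3,0,0,0, 40,0,0,-0.6,0,0,0, 40,0,0,-0.6,0,0,0, 40,0,0,-0.4,0,0,0, 40,0,0,-0.2,0,0,0, 40,0,0,0,0,0,0]' 60; python3 - <<'E'
from h import *
rows(.6513,.0273,.13,100.3,10,40)
E
```

```text
time_s: 22.2
position: [0.4538, 0.2809, 0.1303]
tool_rot: [[-0.179, 0.984, 0.002], [0.984, 0.179, 0.001], [0.0, 0.002, -1.0]]
ft_force: [0.5, 0.6, -2.5]
grip_width: 0.0462
40,-0.57,0.30,0.00,0,0,0.00,
40,-0.57,0.30,0.00,0,0,0.00,
40,-0.57,0.30,0.00,0,0,0.00,
40,-0.57,0.30,0.00,0,0,0.00,
40,-0.57,0.30,0.00,0,0,0.00,
40,-0.57,0.30,0.00,0,0,0.00,
40,-0.57,0.30,0.00,0,0,0.00,
40,-0.57,0.30,0.00,0,0,0.00,
40,-0.57,0.30,0.00,0,0,0.00,
40,-0.57,0.30,0.00,0,0,0.00,
norm 0.6428180576972555 t 22.2 [0.4538 0.2809 0.1303] 100.31
```

```bash
python3 -m pendant '[40,-0.2,0.1,0,0,0,0, 40,-0.45,0.24,0,0,0,0, 40,-0.57,0.3,0,0,0,0, 40,-0.57,0.3,0,0,0,0, 40,-0.57,0.3,0,0,0,0, 40,-0.57,0.3,0,0,0,0, 40,-0.57,0.3,0,0,0,0, 40,-0.57,0.3,0,0,0,0, 40,-0.57,0.3,0,0,0,0, 40,-0.57,0.3,0,0,0,0, 40,-0.34,0.18,0,0,0,0, 40,-0.15,0.08,0,0,0,0]'; python3 -m pendant '[40,0,0,0,0,0,0, 40,0,0,0.1,0,0,0, 40,0,0,0.2,0,0,0, 40,0,0,0.1,0,0,0, 40,0,0,0,0,0,0]'; cat > m.py <<'E'
from h import *
import sys
zg=float(sys.argv[1]);tag=sys.argv[2]
n=np.array([.9837,.1797]);t=np.array([-.1797,.9837])
delta(.6513,.0273,zg+.004,100.3)
p=observe()['position'];print('tcp X %.4f Y %.4f'%(p[:2]@n,p[:2]@t))
d=grab('wrist',f'wrist{tag}.png');W=world(d)
X=W[...,:2]@n;Y=W[...,:2]@t;Z=W[...,2]
zt=p[2]-zg+.085
g=np.zeros(Z.shape,bool);g[200:370,272:380]=1
k=g&(Z>zt-.008)&(Z<zt+.008);w=np.stack([X[k],Y[k]],-1).astype(np.float32);print('tin',k.sum(),cv2.minEnclosingCircle(w))
m=(Z>.036)&(Z<.043)&(X<.69)&(X>.6);print('caddy X',[(y,np.percentile(X[m&(abs(Y-y)<.004)],[1,99]).round(4)) for y in (-.07,-.04,-.02) if (m&(abs(Y-y)<.004)).sum()>5])
k=m&(X>.63)&(X<.665);print('divider Y', np.percentile(Y[k&(Y<-.04)],[2,98]) if (k&(Y<-.04)).any() else '', 'end', np.percentile(Y[k&(Y>-.02)],[2,98]) if (k&(Y>-.02)).any() else '')
d=grab('scene',f'scene{tag}.png')
W=world(d);X=W[...,:2]@n;Y=W[...,:2]@t;Z=W[...,2]
m=(Z>.034)&(Z<.045)&(X<.69)&(X>.58)&(abs(Y+.1)<.13);print('scene caddy',cv2.minAreaRect(np.stack([X,Y],-1)[m].astype(np.float32)))
f=cv2.cvtColor(d['frame'],cv2.COLOR_RGB2BGR)
cv2.imwrite(f'pics/s{tag}c.png',cv2.resize(f[130:280,230:420],None,fx=4,fy=4,interpolation=cv2.INTER_CUBIC))
E
python3 m.py .0205 17
```

```text
time_s: 23.4
position: [0.6524, 0.0247, 0.1272]
tool_rot: [[-0.177, 0.984, -0.003], [0.984, 0.177, 0.0], [0.001, -0.003, -1.0]]
ft_force: [-0.3, 0.4, -3.1]
grip_width: 0.0464
time_s: 23.9
position: [0.6512, 0.0277, 0.1081]
tool_rot: [[-0.18, 0.984, -0.002], [0.984, 0.18, 0.0], [0.001, -0.002, -1.0]]
ft_force: [-0.4, -0.2, -2.7]
grip_width: 0.0463
t 23.9 pos [0.6512 0.0277 0.1081] yaw 100.34 q6 -18.3 F [-0.4 -0.2 -2.7] w 0.0463
shift units [-0.01   0.005  1.673] wxwy fix [-0.016 -0.005] wz 0.005
tcp X 0.6455 Y -0.0897
tin 9750 ((0.6496565341949463, -0.08761009573936462), 0.02482919953763485)
caddy X [(-0.07, array([0.6126, 0.682 ])), (-0.04, array([0.6125, 0.6823])), (-0.02, array([0.6127, 0.6818]))]
divider Y [-0.05061533 -0.04916793] end [0.00797298 0.01181493]
scene caddy ((0.6458446979522705, -0.09007322788238525), (0.07144610583782196, 0.19980648159980774), 0.3195579946041107)
```

View pics/wrist17.png

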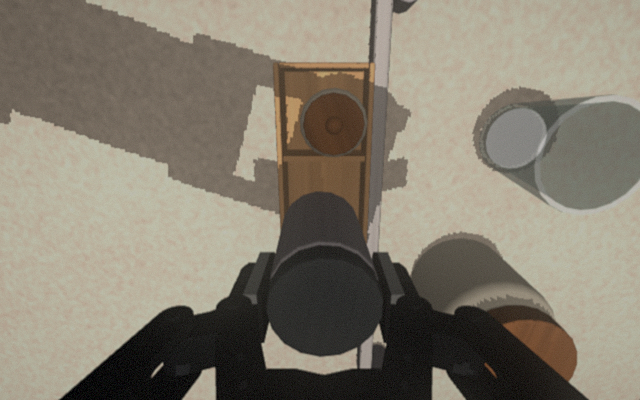

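View pics/s17c.png

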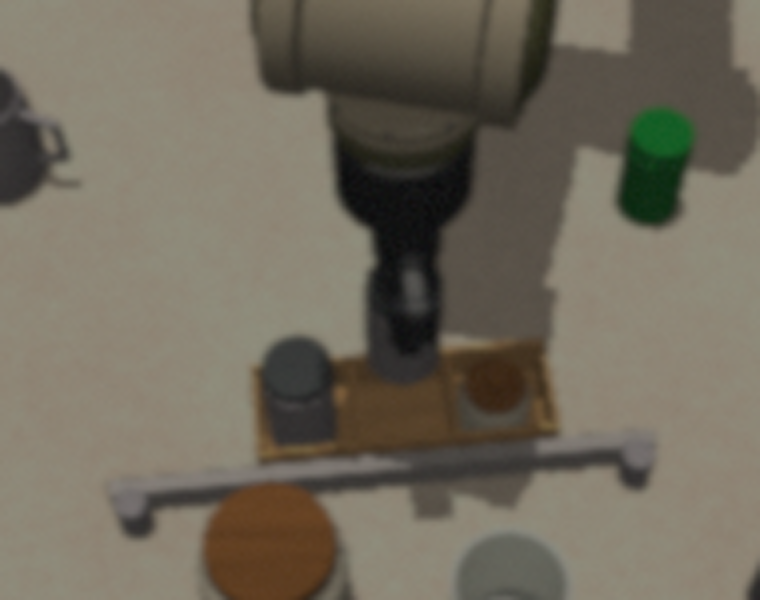

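```bash
python3 -m pendant '[40,0,-0.03,0.2,0,0,0, 40,0,0,0.3,0,0,0, 40,0,0,0.2,0,0,0, 40,0,0,0.1,0,0,0, 40,0,0,0.2,0,0,0, 40,0,0,0.3,0,0,0, 40,0,0,0.2,0,0,0, 40,0,0,0.05,0,0,0, 40,0,0,0,0,0,0]'; python3 m.py .0205 18
```

```text
time_s: 24.9
position: [0.6505, 0.0268, 0.0317]
tool_rot: [[-0.179, 0.984, -0.0], [0.984, 0.179, 0.0], [0.0, -0.0, -1.0]]
ft_force: [0.0, -0.9, -2.3]
grip_width: 0.0469
t 24.9 pos [0.6505 0.0268 0.0317] yaw 100.30 q6 -18.3 F [ 0.  -0.9 -2.3] w 0.0469
shift units [0.007 0.017 0.145] wxwy fix [-0.002 -0.001] wz 0.0
tcp X 0.6447 Y -0.0905
tin 9764 ((0.6485397219657898, -0.088292196393013), 0.024647697806358337)
caddy X [(-0.07, array([0.6125, 0.682 ])), (-0.04, array([0.6126, 0.6822])), (-0.02, array([0.6125, 0.6821]))]
divider Y [-0.07467575 -0.06474217] end [0.0079364  0.01161375]
scene caddy ((0.6458070278167725, -0.09024055302143097), (0.07320690900087357, 0.19975535571575165), 0.4611718952655792)
```

View pics/s18c.png

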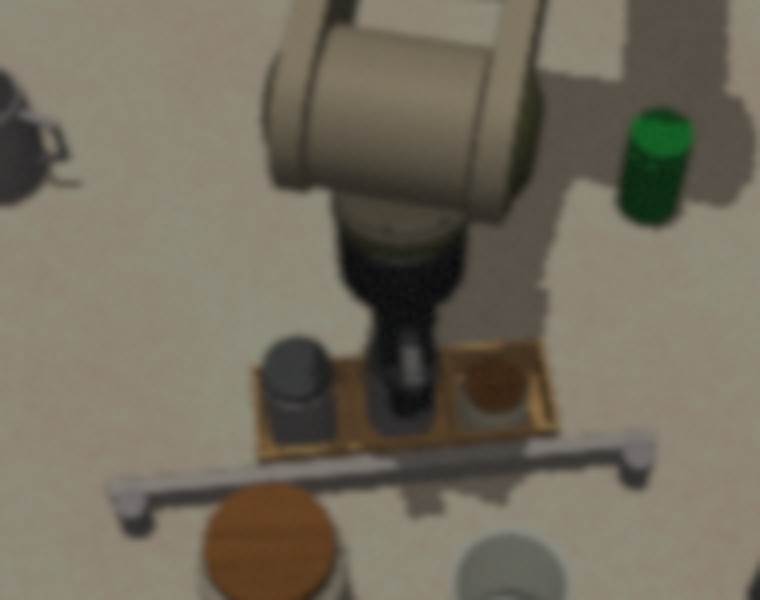

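In the cell. Lowering the last 7 mm.

```bash
python3 -m pendant '[40,0,0,0.05,0,0,0, 40,0,0,0.04,0,0,0, 40,0,0,0.02,0,0,0, 40,0,0,0,0,0,0]'; python3 -m pendant '[40,0,0,0.02,0,0,0, 40,0,0,0.01,0,0,0, 40,0,0,0,0,0,0]'
```

```text
time_s: 25.4
position: [0.6504, 0.0268, 0.0263]
tool_rot: [[-0.179, 0.984, -0.0], [0.984, 0.179, 0.0], [0.0, -0.0, -1.0]]
ft_force: [-0.1, 0.3, -1.5]
grip_width: 0.0471
time_s: 25.7
position: [0.6505, 0.0268, 0.0249]
tool_rot: [[-0.179, 0.984, -0.0], [0.984, 0.179, 0.0], [0.0, -0.0, -1.0]]
ft_force: [-0.5, 0.3, -2.5]
grip_width: 0.0465
```

```bash
python3 -m pendant '[40,0,0,0.01,0,0,0, 40,0,0,0.01,0,0,0, 40,0,0,0,0,0,0]'; python3 -m pendant '[40,0,0,0.01,0,0,0, 40,0,0,0,0,0,0]'
```

```text
time_s: 26.0
position: [0.6506, 0.0268, 0.0246]
tool_rot: [[-0.179, 0.984, 0.001], [0.984, 0.179, -0.0], [-0.0, 0.0, -1.0]]
ft_force: [-2.8, -0.3, 5.5]
grip_width: 0.0465
time_s: 26.2
position: [0.6506, 0.0268, 0.0245]
tool_rot: [[-0.179, 0.984, 0.001], [0.984, 0.179, -0.0], [-0.0, 0.001, -1.0]]
ft_force: [-4.2, -0.4, 8.1]
grip_width: 0.0466
```

```bash
python3 -m pendant '[52,0,0,-0.01,0,0,0, 58,0,0,0,0,0,0, 66,0,0,0,0,0,0, 70,0,0,0,0,0,0, 70,0,0,-0.2,0,0,0, 70,0,0,-0.5,0,0,0, 70,0,0,-0.7,0,0,0, 70,0,0,-0.7,0,0,0, 70,0,-0.4,-0.3,0,0,0, 70,0,-0.8,0,0,0,0]'; python3 -m pendant '[70,0,-0.9,0,0,0,0, 70,0,-0.9,0,0,0,0, 70,0,-0.9,0,0,0,0, 70,0,-0.6,0,0,0,0, 70,0,0,0,0,0,0, 70,0,0,0,0,0,0]'; python3 - <<'E'
from h import *
n=np.array([.9837,.1797]);t=np.array([-.1797,.9837])
grab('top','top20.png');d=grab('scene','scene20.png')
W=world(d);X=W[...,:2]@n;Y=W[...,:2]@t;Z=W[...,2]
m=(Z>.034)&(Z<.045)&(X<.69)&(X>.58)&(abs(Y+.1)<.13);print('caddy',cv2.minAreaRect(np.stack([X,Y],-1)[m].astype(np.float32)))
for lo,hi in((-.2,-.125),(-.125,-.05)):
    m=(Z>.083)&(Z<.095)&(X<.69)&(X>.6)&(Y>lo)&(Y<hi);print('tin',cv2.minEnclosingCircle(np.stack([X,Y],-1)[m].astype(np.float32)),Z[m].max())
for y in np.arange(-.18,.01,.03):
    k=abs(Y-y)<.006
    c=k&(Z>.034)&(Z<.044)&(X>.6)&(X<.70); r=k&(Z>.02)&(Z<.032)&(X>.66)&(X<.72)
    print('Y %.2f far edge %.4f rail %.4f'%(y,np.percentile(X[c],97),np.percentile(X[r],5)))
f=cv2.cvtColor(d['frame'],cv2.COLOR_RGB2BGR)
cv2.imwrite('pics/s20c.png',cv2.resize(f[130:280,230:420],None,fx=4,fy=4,interpolation=cv2.INTER_CUBIC))
E
```

```text
time_s: 27.2
position: [0.5933, 0.0159, 0.1468]
tool_rot: [[-0.179, 0.984, 0.007], [0.984, 0.179, -0.001], [-0.002, 0.007, -1.0]]
ft_force: [-0.2, 0.8, -0.5]
grip_width: 0.0703
time_s: 27.8
position: [0.4296, -0.0136, 0.1448]
tool_rot: [[-0.178, 0.984, 0.002], [0.984, 0.178, -0.001], [-0.001, 0.002, -1.0]]
ft_force: [-0.0, 0.2, 0.5]
grip_width: 0.0702
caddy ((0.6460174918174744, -0.09001929312944412), (0.07290880382061005, 0.19975049793720245), 0.022989971563220024)
tin ((0.6445441842079163, -0.15825442969799042), 0.023560643196105957) 0.0928319906239145
tin ((0.6426662802696228, -0.09132257848978043), 0.023515665903687477) 0.0925506662950798
Y -0.18 far edge 0.6811 rail 0.6790
Y -0.15 far edge 0.6810 rail 0.6649
Y -0.12 far edge 0.6812 rail 0.6784
Y -0.09 far edge 0.6808 rail 0.6646
Y -0.06 far edge 0.6805 rail 0.6796
Y -0.03 far edge 0.6814 rail 0.6787
Y 0.00 far edge 0.6803 rail 0.6801
```

View pics/s20c.png

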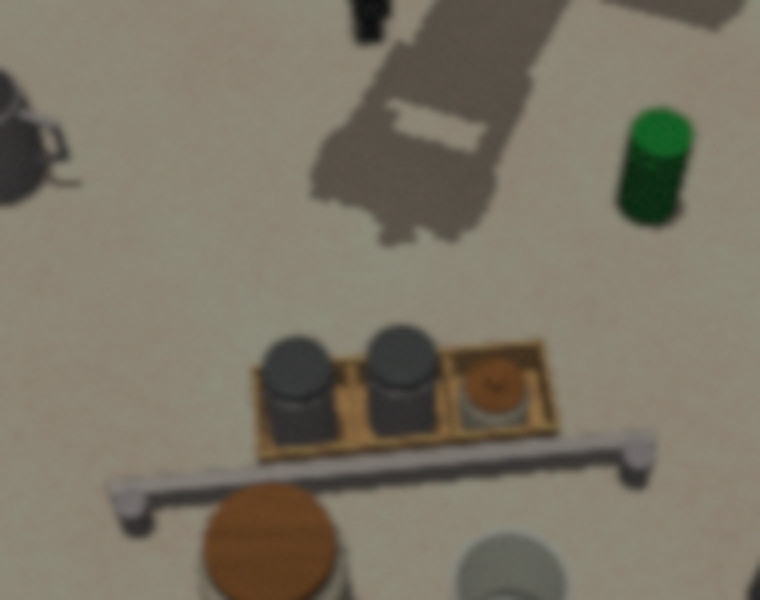

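View pics/scene20.png

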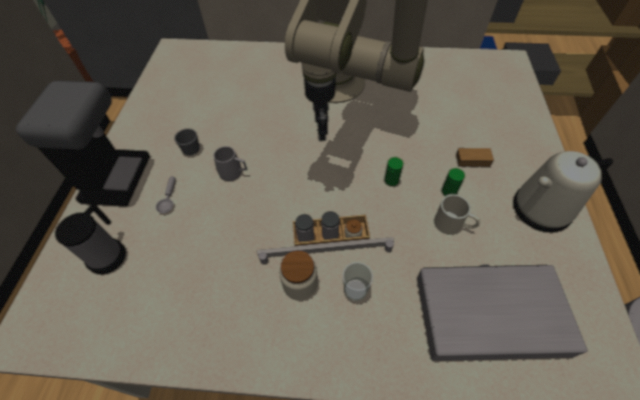

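```bash
python3 - <<'E'
from h import *
n=np.array([.9837,.1797]);t=np.array([-.1797,.9837])
for f in('wrist13','wrist17','wrist18'):
    d=dict(np.load(f'pics/{f}.png.npz'));W=world(d);X=W[...,:2]@n;Y=W[...,:2]@t;Z=W[...,2]
    out=[]
    for y in np.arange(-.13,.07,.02):
        k=abs(Y-y)<.004
        c=k&(Z>.036)&(Z<.044)&(X>.66)&(X<.69);r=k&(Z>.02)&(Z<.031)&(X>.67)&(X<.71)
        if r.sum()>5: out.append((round(y,2),round(float(np.percentile(X[c],98)),4) if c.sum()>5 else None,round(float(np.percentile(X[r],3)),4),round(float(np.percentile(X[r],97)),4)))
    print(f,out)
a=dict(np.load('pics/scene0.png.npz'));b=dict(np.load('pics/scene20.png.npz'))
df=np.abs(a['frame'].astype(int)-b['frame']).max(-1)
for k,(u,v,r) in {'tumbler':(357,282,16),'canister':(298,272,18),'mug':(455,213,20),'jug':(229,164,18),'spoon':(168,195,20),'cup':(187,142,12),'stir':(475,157,18),'gr1':(454,181,10),'gr2':(394,171,10)}.items(): print(k,np.percentile(df[v-r:v+r,u-r:u+r],99))
E
```

```text
wrist13 [(np.float64(-0.13), 0.6822, 0.6782, 0.6935), (np.float64(-0.11), 0.6823, 0.6782, 0.6936), (np.float64(-0.09), 0.682, 0.6782, 0.6936), (np.float64(-0.07), 0.6821, 0.6783, 0.6936), (np.float64(-0.05), 0.6822, 0.6783, 0.6937), (np.float64(-0.03), 0.6822, 0.6847, 0.6937)]
wrist17 [(np.float64(-0.13), None, 0.6842, 0.6938), (np.float64(-0.11), 0.6822, 0.6782, 0.6934), (np.float64(-0.09), 0.6822, 0.6782, 0.6939), (np.float64(-0.07), 0.682, 0.6783, 0.6937), (np.float64(-0.05), 0.6819, 0.6722, 0.6935), (np.float64(-0.03), 0.6823, 0.6844, 0.6938), (np.float64(-0.01), 0.6822, 0.6783, 0.6939), (np.float64(0.01), 0.6818, 0.6756, 0.6937), (np.float64(0.03), None, 0.6825, 0.6939), (np.float64(0.05), None, 0.6825, 0.7066)]
wrist18 [(np.float64(-0.09), 0.6821, 0.6782, 0.6934), (np.float64(-0.07), 0.6821, 0.6782, 0.6934), (np.float64(-0.05), 0.6822, 0.6711, 0.6934), (np.float64(-0.03), 0.6821, 0.6849, 0.6936), (np.float64(-0.01), 0.6822, 0.6783, 0.6937), (np.float64(0.01), 0.6817, 0.6728, 0.6936), (np.float64(0.03), None, 0.6824, 0.6936)]
tumbler 4.0
canister 4.0
mug 4.0
jug 4.0
spoon 85.00999999999999
cup 5.0
stir 4.0
gr1 8.0
gr2 7.009999999999991
```

```bash
python3 - <<'E'
from h import *
a=dict(np.load('pics/scene0.png.npz'));b=dict(np.load('pics/scene20.png.npz'))
df=np.abs(a['frame'].astype(int)-b['frame']).max(-1);print(np.percentile(df[174:216,152:178],99.5))
s=observe();print(s['time_s'],np.round(s['qvel'],2)); print(close_job())
E
```

```text
4.0
27.9 [ 0.29  0.67  0.06 -0.06 -0.09  0.04]
the job is handed in; nothing more can be done
None
```

The job is done and handed in at 27.9 s. The caddy sits flush against the rail, both steel tins stand in its empty cells, and the sugar pot is still in its own cell.

- **First push went wrong:** the fingertips are 34–48 mm higher than the reported TCP, so they passed over the caddy wall and pushed on the pot. The caddy slid forward and turned to about -12° yaw, with about 5 N on the wrist. I measured the offset, lowered the tips, squared the caddy by pushing its right end first, and pressed it onto the rail at about 13 N.
- **Tins:** the right tin went into the right cell and the left tin into the middle cell. I lowered each until the force reading showed contact, then released it.
- **Caddy:** its far side was within about 0.5 mm of the rail face wherever I could measure it. The last such check was with the second tin still held, just above the cell floor. After the release, the scene camera gave the same caddy pose to about 1 mm.
- **Tins and pot:** both tins stand upright near their cell centres, with tops at about 0.09 m. The pot is in place.
- **Bystanders:** the spoon, mug, jug, cup, stirrers, canister, tumbler and both green tins show no change between the first and last pictures. One spoon check showed a difference because its window also took in the spot where the tin had stood. A tighter window showed no change.

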